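# Seat the bearing cup of the herb mill

## Robot

A 6-joint arm with a two-finger parallel gripper is mounted at the origin on the work surface. World frame = base frame: x ahead of the robot, y to its left, z up, the work surface at z = 0. Lengths are in m, angles in rad, forces in N, time in s.
With the tool pointing down it reaches from about 0.35 to 0.775 m from the base axis. Payload 5.5 kg.
Tool frame: the origin (TCP) lies at the centre of the arm's flange, where the gripper is bolted on; the fingertips stand 173 mm ahead of it and the grasp point (between the pads) lies 155 mm ahead of it; z points along the fingers, y is the direction in which the jaws open and shut (so a half turn about z gives the same grasp; the last joint's range is limited). The gripper opens to 85 mm and grips with 20 to 120 N. Pads are 22 mm wide; open, the fingers measure 114 mm over their backs; the gripper's body (76 mm by 85 mm) begins 54 mm behind the grasp point. The pads swing forward as they close: fully open they stand 13 mm farther back than shut.
Start: joints at [-1.32, 0.313, 0.046, 1.304, 0, 1.431], TCP at [0.219, -0.532, 0.405] pointing down, gripper open.
Joint ranges: [-2.76, 2.76], [-0.86, 1.69], [-1.03, 1.26], [-2.2, 2.34], [-1.47, 1.5], [-3.14, 3.14]. Speed limits (rad/s): [2.57, 2.57, 3.14, 3.14, 3.14, 3.14].

## Interface

Orientations are given as a rotation vector (axis times angle).
In Python, from rig import get_state, vision, job gives the robot as it stands.
- The arm moves only by the tool apply_moves, never from a script. Its argument "targets" is one flat list of numbers, 7 for each row, row after row: the shift along the tool's x, y, z in m, then the turn, a rotation vector about the tool's x, y, z in rad, then the closure in counts, from 0 (fully open) to 255 (shut). A call has 1 to 5 rows; each row is the pose to reach, as a shift and turn from the pose commanded when the call began, along the tool's axes at that moment; what a row does not reach only later rows make up. A row lasts 1/12 s, in which the tool goes at most 41.7 mm and 7.16 degrees, less where a joint would pass 70% of its speed; a pose out of reach is approached as far as the arm can. A call with a gripper value outside its range is refused whole. The fingers move at their own pace and stop on an object; the grip force is fixed at half the most. Time passes only in rows, so rows that repeat a pose let the fingers close. It gives the time, the measured TCP pose, the force and the opening at its end, in the units of the state.
- get_state(): the state, without advancing time (a new reading comes with each control period).
- vision.read_camera(name): name is "scene" or "top" or "wrist"; returns the picture (420x560x3 uint8, red, green, blue); there is no depth.
- vision.camera_model(name): a dict with "intrinsics" (3x3 intrinsics, pixels), "dist" ([k1, k2, p1, p2, k3] as OpenCV has them; the pictures are not rectified), "xyz" and "orientation" of the camera in the world; the wrist camera has in their place "hand_eye" (4x4, takes a point from camera to tool coordinates, whose origin is the TCP and whose axes are the flange's). Camera axes: x right, y up, looking along -z (the intrinsics and any distortion apply to the point x, -y, -z); pixel columns grow to the right and rows downward; lengths in m; the calibration is good to about 2 mm. A picture is of the moment at which its call begins: read the wrist's pose just before it. camera_model takes no time and is no camera call.
- job.finish_job(): hands the job in, once; it reports no verdict.
The state is a dict: "clock": time; "q": joint angles; "joint_vel": joint speeds; "joint_efforts": joint torques, N m; "ee_pos": TCP position; "tcp_rot": TCP orientation; "contact_force": force on the tool from outside, world axes, zero at the start; "ft_torque": the same for the moment, N m; "width": finger opening in m.
Only numpy, scipy, OpenCV 4.12 (cv2) and the standard library are available. Lean on these libraries where they do the work, as an engineer would, in place of code of your own. Each camera call takes 0.05 s, during which the arm holds its last target.

## Task

Set the open steel bearing cup, recess upward, into the round bore on top of the herb mill and let go of it. Then drive it in with the closed fingertips, pressing alternately on opposite sides of its rim a little at a time so that it goes in square: it must never lean more than about five degrees in the bore, nor be pushed with more than about 30 N. Finish with it fully home on the shoulder, level and untouched, and leave the other things on the bench where they are.

Things in the scene. Friction and masses are not known exactly. Their poses are not given: they have to be found in the camera images.
- cup_center (a point): Centre (12 mm above the underside) of the bearing cup: plain steel, round, open top, closed floor; outside 60 mm, height 24 mm, wall 8 mm (flat top rim from radius 22 to 30 mm), 18 mm deep inside, lower outer edge bevelled to 53 mm over 4 mm; 0.25 to 0.36 kg. z points out of its open top. It starts open side up on the bench.
- cup: The same cup, origin at the centre of its underside. Dropped in the bore it rests on the seal ring with 15 to 17 mm standing proud, up to 3 degrees out of level, and drives the ring down ahead of it. Pressed on one side of its rim, that side sinks and the opposite rim rises about 0.4 mm per mm: it pivots about a line 10 mm beyond its centre, so 3.6 mm at the rim from level is a lean of 0.1 rad.
- bore (a point): Centre of the mouth of the 64 mm wide bore, level with the flat top face of the mill. z up out of the bore, x towards the mill's motor can.
- mill: Herb mill: grey 120 x 120 mm block fixed to the bench, top face 55 mm above it, with a dark lying motor can on its +x side (top 74 mm above the bench). Origin on the bench under the bore. Below the seal ring a fixed flat steel shoulder (35 mm wide) 12.5 to 18 mm below the face, its depth different each time, stops the cup's underside: there the push rises sharply and the rim is level, 6 to 11.5 mm proud of the face.
- seal (a point): Centre of the top of the tight black seal ring in the bore, 7 to 9 mm below the face at the start, up to 3 degrees out of level. It grips the bore all round and stays where it is left. Driving it by pressing one side of the cup's rim (radius 26 mm) takes about 10 to 15 N; pressing evenly on the whole cup would take over 35 N.
- spacer: Bystander: steel spacer ring, smaller than the cup: 46 mm outside, 30 mm hole right through, 16 mm high, lying on the bench. Origin under its centre. Cup and spacer may lie in either of two places.
- wrench: Bystander: wrench lying on the bench.
- brush: Bystander: brush with a wooden handle.
- scoop: Bystander: metal spoon.
- jar: Bystander: amber glass jar 68 mm wide, 100 mm tall, origin under its centre.
- tin: Bystander: metal tin 72 mm wide, 55 mm tall, origin under its centre.
- weight: Bystander: brass balance weight 40 mm wide, 52 mm tall, origin under its centre.
Mind the look-alikes: they are no part of the job. What is shaped like the cup but orange or yellow is not meant.

How it is judged:
By the outcome, as a careful person would: the job done as asked, in the order asked, and still so for the second after the job is handed in, with the robot touching nothing.
It also fails if it takes over 72 s, if anything falls off the work surface, if the arm or the gripper's body presses on something with over 40 N, if the wrist force passes 120 N, or if a joint passes its speed limit or range.

## Working session

There is one attempt and no reset: what is moved stays moved. The work goes in short steps, Python scripts to look and compute and a tool call to move; the robot and the scene stay as the last step left them, time stands still between calls to the robot, and variables do not carry over. Pictures are saved under pics/ and viewed, and the job is handed in when it is done.

Besides the shell and the picture viewer there is one more tool, called after "Emit:" in YAML: its name, and indented under it one key for each argument. apply_moves: Moves the arm, as the interface text tells. Its arguments: {"type":"object","properties":{"targets":{"type":"array"}},"required":["targets"]}

```bash
ls; mkdir -p pics
python3 - <<'E'
from rig import get_state, vision, job
import cv2
print(get_state())
for n in ["scene","top","wrist"]:
    im=vision.read_camera(n); cv2.imwrite(f"pics/{n}0.png",im[:,:,::-1])
    print(n,vision.camera_model(n))
E
```

```text
pics
{'clock': 0.0, 'q': array([-1.31957665e+00,  3.14007995e-01,  4.49750381e-02,  1.30362373e+00,
       -3.40715775e-05,  1.43122160e+00]), 'joint_vel': array([-0.00055966, -0.00137905, -0.00080126, -0.00077596, -0.00038969,
        0.00048046]), 'joint_efforts': array([-9.53018025e-04, -4.80625784e+01,  2.98532850e+01,  1.92800938e-02,
       -1.55814942e-04, -3.33930046e-06]), 'ee_pos': array([ 0.21897992, -0.53144865,  0.40380266]), 'tcp_rot': array([-3.07998985e+00, -6.09599449e-01,  2.16350599e-04]), 'contact_force': array([-0.40364923,  0.3822865 ,  0.24325014]), 'ft_torque': array([-0.02803407, -0.01131087,  0.04277773]), 'width': 0.08524474093990998}
scene {'intrinsics': array([[508.11524072,   0.        , 284.93642156],
       [  0.        , 508.11524072, 205.30215721],
       [  0.        ,   0.        ,   1.        ]]), 'dist': array([-0.12802172,  0.        ,  0.        ,  0.        ,  0.        ]), 'xyz': array([1.39902004, 0.35270208, 0.72727201]), 'orientation': array([0.60880095, 0.9194356 , 1.76327548])}
top {'intrinsics': array([[385.33540486,   0.        , 277.4
[... 222 characters left out ...]
0.00558331, 0.92089748]), 'orientation': array([ 0.12843686, -0.14334012, -1.5911869 ])}
wrist {'intrinsics': array([[292.51469066,   0.        , 275.82320544],
       [  0.        , 292.51469066, 212.36140376],
       [  0.        ,   0.        ,   1.        ]]), 'dist': array([-0.05787155,  0.        ,  0.        ,  0.        ,  0.        ]), 'hand_eye': array([[ 1.00983167e-03,  9.59463203e-01,  2.81832117e-01,
         7.23457172e-02],
       [ 9.99999174e-01, -1.19286006e-03,  4.77853594e-04,
        -1.22750344e-03],
       [ 7.94669216e-04,  2.81831402e-01, -9.59463615e-01,
         3.05150376e-02],
       [ 0.00000000e+00,  0.00000000e+00,  0.00000000e+00,
         1.00000000e+00]])}
```

View pics/top0.png

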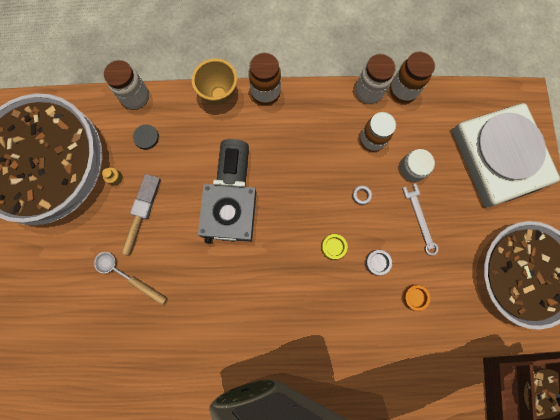

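View pics/scene0.png

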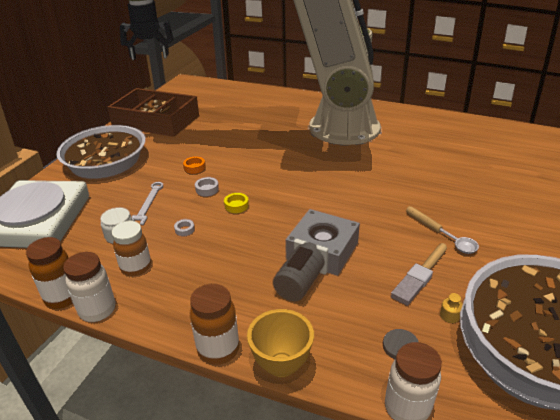

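View pics/wrist0.png

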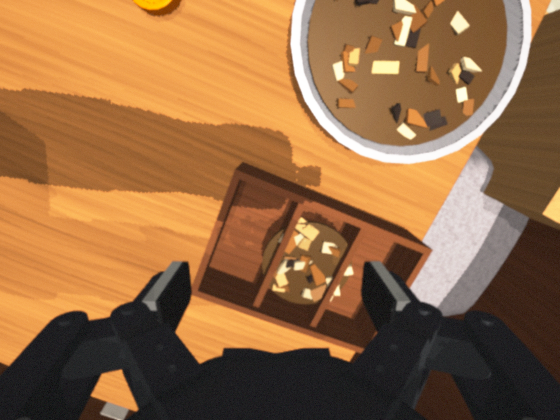

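Candidates in the top image: grey ring (378,263), smaller grey ring (362,195), which is probably the spacer, yellow (334,247) and orange (417,297). By the description I choose (378,263). I'll check it with a crop and measure it.

```bash
cat > h.py <<'E'
import numpy as np, cv2
from scipy.spatial.transform import Rotation as R
from rig import get_state, vision
def campose(n, st=None):
    m=vision.camera_model(n)
    if n=="wrist":
        st=st or get_state(); T=np.eye(4); T[:3,:3]=R.from_rotvec(st['tcp_rot']).as_matrix(); T[:3,3]=st['ee_pos']
        T=T@m['hand_eye']
    else:
        T=np.eye(4); T[:3,:3]=R.from_rotvec(m['orientation']).as_matrix(); T[:3,3]=m['xyz']
    return m,T
def rays(n,px,st=None):
    m,T=campose(n,st)
    u=cv2.undistortPoints(np.array(px,float).reshape(-1,1,2),m['intrinsics'],m['dist']).reshape(-1,2)
    d=np.c_[u[:,0],-u[:,1],-np.ones(len(u))]@T[:3,:3].T
    return T[:3,3],d
def plane(n,px,z,st=None):
    o,d=rays(n,px,st); return o+d*((z-o[2])/d[:,2])[:,None]
def proj(n,P,st=None):
    m,T=campose(n,st); p=(np.array(P,float).reshape(-1,3)-T[:3,3])@T[:3,:3]
    p=p*[1,-1,-1]
    return cv2.projectPoints(p,np.zeros(3),np.zeros(3),m['intrinsics'],m['dist'])[0].reshape(-1,2)
def circ(P):
    A=np.c_[2*P[:,:2],np.ones(len(P))]; s=np.linalg.lstsq(A,(P[:,:2]**2).sum(1),rcond=None)[0]
    return s[:2],np.sqrt(s[2]+s[:2]@s[:2])
def tool(v,st=None):
    st=st or get_state(); return R.from_rotvec(st['tcp_rot']).inv().apply(v)
def shot(n,name,crop=None,s=1):
    st=get_state(); im=vision.read_camera(n)[:,:,::-1].copy()
    o=im
    if crop: a,b,c,d=crop; o=im[b:d,a:c]
    o=cv2.resize(o,None,fx=s,fy=s,interpolation=cv2.INTER_CUBIC); cv2.imwrite(f"pics/{name}.png",o)
    return im,st
E
python3 - <<'E'
from h import *
im=cv2.imread('pics/top0.png')
cv2.imwrite('pics/c1.png',np.hstack([cv2.resize(im[180:310,310:440],None,fx=3,fy=3,interpolation=2),cv2.resize(im[150:280,160:290],None,fx=3,fy=3,interpolation=2)]))
for c,z in [((378,263),.024),((362,195),.016),((334,247),.024),((417,297),.024),((228,212),.055),((232,160),.074)]:
    print(c,plane('top',[c],z).round(4))
hsv=cv2.cvtColor(im,cv2.COLOR_BGR2HSV)
for (x,y,w,z) in [(378,263,20,.024),(362,195,16,.016),(228,212,20,.055)]:
    roi=hsv[y-w:y+w,x-w:x+w]
    m=((roi[...,1]<70)).astype(np.uint8)
    cs,_=cv2.findContours(m,cv2.RETR_EXTERNAL,cv2.CHAIN_APPROX_NONE); c=max(cs,key=cv2.contourArea).reshape(-1,2)+[x-w,y-w]
    P=plane('top',c,z); print(circ(P), c.min(0),c.max(0))
E
```

```text
(378, 263) [[ 0.4583 -0.236   0.024 ]]
(362, 195) [[ 0.6226 -0.2103  0.016 ]]
(334, 247) [[ 0.4984 -0.1348  0.024 ]]
(417, 297) [[ 0.3772 -0.3227  0.024 ]]
(228, 212) [[0.5818 0.1082 0.055 ]]
(232, 160) [[0.6991 0.0965 0.074 ]]
(array([ 0.46034621, -0.23775639]), np.float64(0.029323260857237913)) [366 250] [391 274]
(array([ 0.62328369, -0.20987893]), np.float64(0.02248148494510728)) [353 186] [371 204]
(array([0.58360091, 0.10941969]), np.float64(0.05185571213394587)) [208 192] [247 231]
```

View pics/c1.png

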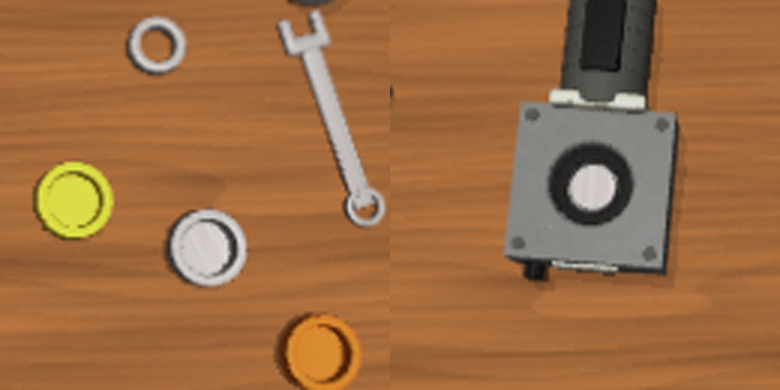

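The cup is confirmed: fitted radius 29.3 mm, plain steel with a closed floor, at (378,263), about (0.459,-0.237). Next I move above it, turning the tool so that x points at about 175°. That keeps the jaws along mill y and keeps joint 6 in range.

```bash
cat >> h.py <<'E'
def goal(p,yaw,st=None):
    "shift in tool axes and turn vec to reach p with tool down, tool x at yaw(deg)"
    st=st or get_state(); A=R.from_rotvec(st['tcp_rot'])
    y=np.radians(yaw); B=R.from_matrix(np.array([[np.cos(y),np.sin(y),0],[np.sin(y),-np.cos(y),0],[0,0,-1]]).T)
    sh=A.inv().apply(np.array(p)-st['ee_pos']); tr=(A.inv()*B).as_rotvec()
    print('t',round(st['clock'],2),'pos',st['ee_pos'].round(4),'F',st['contact_force'].round(1),'w',round(st['width'],4),'\n shift',sh.round(4),'turn',tr.round(4))
E
python3 - <<'E'
from h import *
# mill heading from corner screws
scr=np.array([[532,115],[662,125],[518,243],[650,254]],float); scr[:,0]-=390
px=scr/3+[160,150]
P=plane('top',px,.055); print(P.round(4),P.mean(0))
print(np.degrees(np.arctan2(*(P[0]-P[2])[[1,0]])),np.degrees(np.arctan2(*(P[1]-P[3])[[1,0]])))
goal([.459,-.237,.30],175)
E
```

```text
[[0.6385 0.1559 0.055 ]
 [0.6281 0.0558 0.055 ]
 [0.5395 0.1659 0.055 ]
 [0.5289 0.0662 0.055 ]] [0.58374725 0.11095401 0.055     ]
-5.777665630220528 -5.967368800668953
t 0.15 pos [ 0.219  -0.5315  0.404 ] F [-0.1 -0.2 -0.2] w 0.0852 
 shift [ 0.3341 -0.1807  0.1043] turn [-2.0000e-04 -1.9000e-03 -2.6636e+00]
```

Emit:
apply_moves:
  targets: [0.334,-0.181,0.104,0,0,-2.646,0,0.334,-0.181,0.104,0,0,-2.646,0,0.334,-0.181,0.104,0,0,-2.646,0,0.334,-0.181,0.104,0,0,-2.646,0,0.334,-0.181,0.104,0,0,-2.646,0]

```text
clock: 0.57
ee_pos: [0.3465, -0.3743, 0.349]
tcp_rot: [-2.741, -1.535, -0.0]
contact_force: [0.5, -0.3, -0.4]
width: 0.0855
```

Run:
```python
from h import *
goal([.459,-.237,.30],174)
```

```text
t 0.57 pos [ 0.3465 -0.3743  0.349 ] F [ 0.5 -0.3 -0.4] w 0.0855 
 shift [0.1758 0.0242 0.049 ] turn [ 1.0000e-04 -3.0000e-04 -2.0157e+00]
```

Emit:
apply_moves:
  targets: [0.176,0.024,0.049,0,0,-2.015,0,0.176,0.024,0.049,0,0,-2.015,0,0.176,0.024,0.049,0,0,-2.015,0,0.176,0.024,0.049,0,0,-2.015,0,0.176,0.024,0.049,0,0,-2.015,0]

```text
clock: 0.98
ee_pos: [0.4605, -0.2352, 0.2991]
tcp_rot: [-2.129, -2.307, -0.002]
contact_force: [-0.9, -0.8, -1.2]
width: 0.0857
```

Emit:
apply_moves:
  targets: [0,0,0,0,0,-0.62,0,0,0,0,0,0,-0.62,0,0,0,0,0,0,-0.62,0,0,0,0,0,0,-0.62,0,0,0,0,0,0,-0.62,0]

```text
clock: 1.4
ee_pos: [0.459, -0.2386, 0.3004]
tcp_rot: [-1.33, -2.846, -0.0]
contact_force: [-0.4, 0.3, -0.5]
width: 0.0851
```

Emit:
apply_moves:
  targets: [0,0,0,0,0,-0.62,0,0,0,0,0,0,-0.62,0,0,0,0,0,0,-0.62,0,0,0,0,0,0,-0.62,0,0,0,0,0,0,-0.62,0]

```text
clock: 1.82
ee_pos: [0.4589, -0.2389, 0.3004]
tcp_rot: [-0.399, -3.116, -0.0]
contact_force: [0.1, -0.5, -0.0]
width: 0.0852
```

Run:
```python
from h import *
goal([.459,-.237,.30],174)
```

```text
t 1.82 pos [ 0.4589 -0.2389  0.3004] F [ 0.1 -0.5 -0. ] w 0.0852 
 shift [0.0004 0.0018 0.0004] turn [ 0.0002 -0.0005 -0.15  ]
```

Emit:
apply_moves:
  targets: [0,0.002,0,0,0,-0.15,0,0,0.002,0,0,0,-0.15,0,0,0.002,0,0,0,-0.15,0]

```text
clock: 2.07
ee_pos: [0.4595, -0.2369, 0.3005]
tcp_rot: [-0.177, -3.136, -0.0]
contact_force: [0.1, 0.2, 0.9]
width: 0.0856
```

Run:
```python
from h import *
im,st=shot('wrist','w1')
print(proj('wrist',[[.459,-.237,.024]],st))
hsv=cv2.cvtColor(im,cv2.COLOR_BGR2HSV); u,v=proj('wrist',[[.459,-.237,.024]],st)[0].astype(int); w=50
m=(hsv[v-w:v+w,u-w:u+w,1]<60).astype(np.uint8)
cs,_=cv2.findContours(m,cv2.RETR_EXTERNAL,cv2.CHAIN_APPROX_NONE)
for c in cs:
  if cv2.contourArea(c)>500:
    c=c.reshape(-1,2)+[u-w,v-w]; print(c.min(0),c.max(0),circ(plane('wrist',c,.024,st)))
goal([.459,-.237,.30],174,st)
```

```text
[[273.74509254 211.37638971]]
[241 178] [308 244] (array([ 0.4601955 , -0.23634272]), np.float64(0.029417766906614295))
t 2.07 pos [ 0.4595 -0.2369  0.3005] F [0.1 0.2 0.9] w 0.0856 
 shift [ 0.0005 -0.0001  0.0005] turn [ 0.0001 -0.0004 -0.0077]
```

View pics/w1.png

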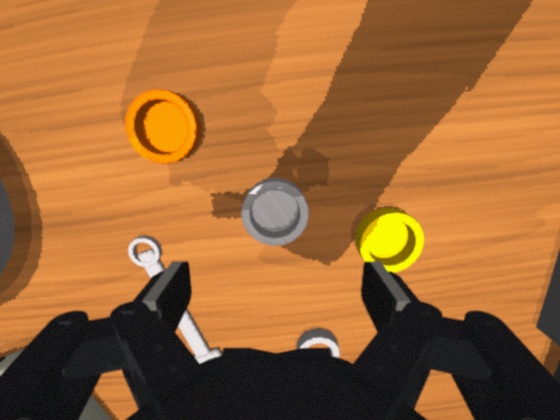

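Emit:
apply_moves:
  targets: [0,0.001,0.04,0,0,-0.008,0,-0.001,0.001,0.08,0,0,-0.008,0,-0.001,0.001,0.11,0,0,-0.008,0,-0.001,0.001,0.1205,0,0,-0.008,0,-0.001,0.001,0.1205,0,0,-0.008,0]

```text
clock: 2.53
ee_pos: [0.4593, -0.2352, 0.1775]
tcp_rot: [-0.164, -3.132, -0.005]
contact_force: [-0.1, 0.9, 0.9]
width: 0.0853
```

Run:
```python
from h import *
goal([.4602,-.2363,.18],174)
```

```text
t 2.53 pos [ 0.4593 -0.2352  0.1775] F [-0.1  0.9  0.9] w 0.0853 
 shift [-0.001  -0.001  -0.0025] turn [ 0.003  -0.0054  0.0002]
```

Emit:
apply_moves:
  targets: [0,-0.001,0,0,0,0,0,0,-0.001,0,0,0,0,0]

```text
clock: 2.7
ee_pos: [0.4616, -0.238, 0.182]
tcp_rot: [0.163, 3.135, -0.003]
contact_force: [-0.1, -0.5, 0.2]
width: 0.086
```

Run:
```python
from h import *
goal([.4602,-.2363,.18],174)
```

```text
t 2.7 pos [ 0.4616 -0.238   0.182 ] F [-0.1 -0.5  0.2] w 0.086 
 shift [0.0015 0.0016 0.002 ] turn [-0.0017  0.0026  0.0011]
```

Emit:
apply_moves:
  targets: [0,0,0,0,0,0,60,0,0,0,0,0,0,120,0,0,0,0,0,0,255,0,0,0,0,0,0,255,0,0,0,0,0,0,255]

```text
clock: 3.12
ee_pos: [0.4613, -0.2378, 0.1825]
tcp_rot: [0.162, 3.134, -0.004]
contact_force: [-1.7, 0.3, 9.3]
width: 0.0567
```

Run:
```python
from h import *
goal([.4602,-.2363,.18],174)
shot('wrist','w2')
```

```text
t 3.12 pos [ 0.4613 -0.2378  0.1825] F [-1.7  0.3  9.3] w 0.0567 
 shift [0.0012 0.0014 0.0025] turn [-0.0024  0.003   0.0014]
```

View pics/w2.png

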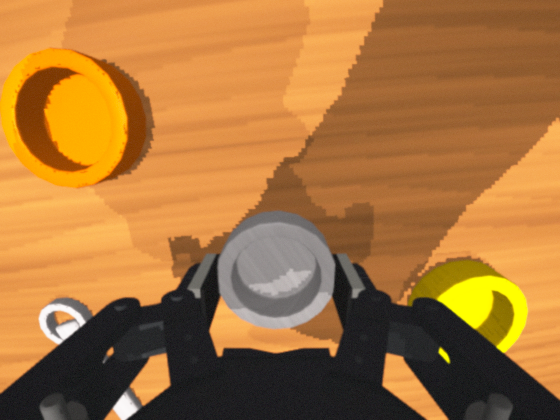

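Emit:
apply_moves:
  targets: [0,0,0,0,0,0,255,0,0,0,0,0,0,255]

```text
clock: 3.33
ee_pos: [0.4613, -0.2378, 0.1825]
tcp_rot: [0.162, 3.134, -0.004]
contact_force: [-2.6, 0.5, 9.2]
width: 0.0568
```

Run:
```python
from h import *
im,st=shot('scene','s2',(120,60,320,260),3)
goal([.4602,-.2363,.18],174,st); print(st['ft_torque'])
```

```text
t 3.33 pos [ 0.4613 -0.2378  0.1825] F [-2.6  0.5  9.2] w 0.0568 
 shift [0.0012 0.0013 0.0025] turn [-0.0024  0.0031  0.0015]
[ 0.14960375  0.41243797 -0.07305143]
```

View pics/s2.png

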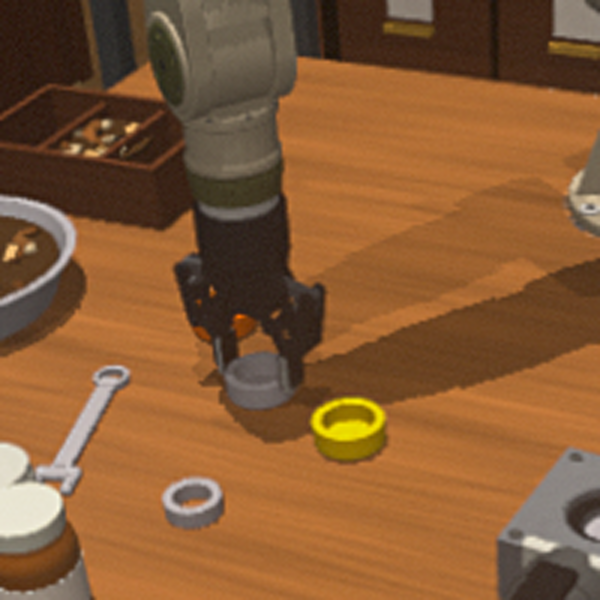

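Emit:
apply_moves:
  targets: [0,0,-0.015,0,0,0,255,0,0,-0.04,0,0,0,255,0,0,-0.07,0,0,0,255,0,0,-0.1,0,0,0,255,0,0,-0.115,0,0,0,255]

```text
clock: 3.8
ee_pos: [0.4611, -0.2374, 0.2991]
tcp_rot: [0.161, 3.134, -0.004]
contact_force: [0.6, -0.9, -3.6]
width: 0.0569
```

Run:
```python
from h import *
goal([.583,.110,.30],174)
```

```text
t 3.8 pos [ 0.4611 -0.2374  0.2991] F [ 0.6 -0.9 -3.6] w 0.0569 
 shift [-0.0856  0.3581 -0.0014] turn [-0.0024  0.004   0.0018]
```

Emit:
apply_moves:
  targets: [-0.01,0.04,0,0,0,0,255,-0.025,0.08,0,0,0,0,255,-0.04,0.12,0,0,0,0,255,-0.055,0.16,0,0,0,0,255,-0.07,0.195,0,0,0,0,255]

```text
clock: 4.22
ee_pos: [0.5502, -0.0484, 0.2957]
tcp_rot: [0.162, 3.137, -0.0]
contact_force: [0.5, -1.0, -2.4]
width: 0.0569
```

Emit:
apply_moves:
  targets: [0.005,0.03,0,0,0,0,255,0.01,0.045,0,0,0,0,255,0.01,0.05,0,0,0,0,255,0.01,0.05,0,0,0,0,255,0.01,0.05,0,0,0,0,255]

```text
clock: 4.63
ee_pos: [0.5454, 0.0002, 0.2954]
tcp_rot: [0.161, 3.137, -0.001]
contact_force: [-0.1, 0.2, -2.4]
width: 0.0569
```

Run:
```python
from h import *
im,st=shot('wrist','w3')
goal([.583,.110,.30],174,st)
print(proj('wrist',[[.583,.11,.055]],st))
```

```text
t 4.63 pos [5.454e-01 2.000e-04 2.954e-01] F [-0.1  0.2 -2.4] w 0.0569 
 shift [-0.0261  0.1131 -0.0047] turn [-0.0007  0.0005  0.0021]
[[416.20752008 256.05047701]]
```

View pics/w3.png

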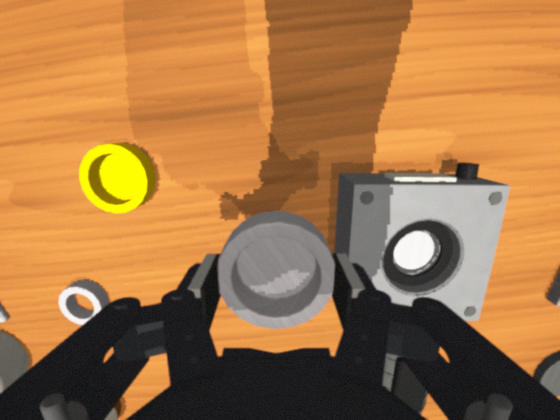

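Run:
```python
from h import *
im=cv2.imread('pics/w3.png'); st=get_state()
cv2.imwrite('pics/w3c.png',cv2.resize(im[160:340,330:520],None,fx=4,fy=4,interpolation=2))
s=plane('wrist',[[367,197],[495,198],[470,311]],.055,st); print(s.round(4),np.linalg.norm(s[0]-s[1]),np.linalg.norm(s[1]-s[2]), (s[0]+s[2])/2)
g=cv2.cvtColor(im,cv2.COLOR_BGR2GRAY)
# radial edge search for first dark going inward
best=[];
T=cv2.GaussianBlur(g,(3,3),0).astype(float)
c0=np.array([424,256.])
for a in np.radians(np.arange(0,360,6)):
    r=np.arange(30,55,.5); p=c0+np.c_[np.cos(a)*r,np.sin(a)*r]
    v=cv2.remap(T.astype(np.float32),p[:,0].astype(np.float32).reshape(1,-1),p[:,1].astype(np.float32).reshape(1,-1),1).ravel()
    d=v[4:]-v[:-4]; i=np.argmax(d)
    if d[i]>40: best.append(p[i+2])
best=np.array(best); P=plane('wrist',best,.055,st)
for k in range(4):
    c,r=circ(P); e=abs(np.linalg.norm(P[:,:2]-c,axis=1)-r); P=P[e<max(.001,2*np.median(e))]
print(len(best),len(P),c,r)
# cup rim in hand
cc=np.array([277,268.])
```

```text
[[0.5308 0.0705 0.055 ]
 [0.5415 0.1698 0.055 ]
 [0.6413 0.1599 0.055 ]] 0.09987180130946362 0.10030484009687955 [0.58607486 0.11519435 0.055     ]
59 59 [0.58486384 0.11368444] 0.03141874459938291
```

View pics/w3c.png

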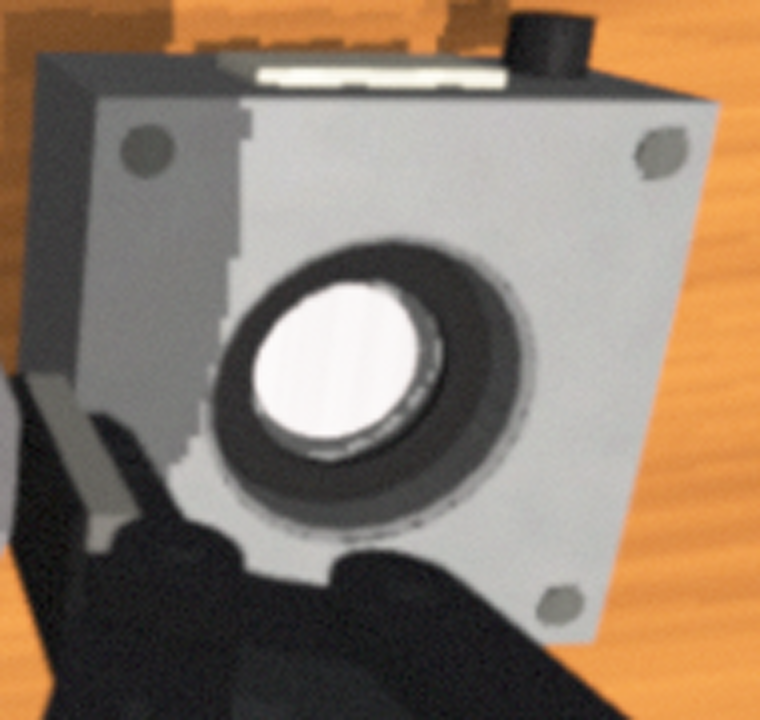

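Emit:
apply_moves:
  targets: [-0.02,0.03,0,0,0,0,255,-0.045,0.065,0,0,0,0,255,-0.065,0.095,0,0,0,0,255,-0.077,0.117,0,0,0,0,255,-0.077,0.122,0,0,0,0,255]

```text
clock: 5.1
ee_pos: [0.6374, 0.1152, 0.2949]
tcp_rot: [0.16, 3.134, 0.002]
contact_force: [-0.2, -0.9, -2.8]
width: 0.0567
```

Emit:
apply_moves:
  targets: [0,0,0,0,0,0,255,0,0,0,0,0,0,255]

```text
clock: 5.27
ee_pos: [0.6343, 0.1126, 0.2946]
tcp_rot: [-0.163, -3.136, 0.001]
contact_force: [-0.4, -0.5, -3.0]
width: 0.0567
```

Run:
```python
from h import *
im,st=shot('wrist','w4')
goal([.585,.113,.30],174,st)
print(proj('wrist',[[.585,.113,.055]],st))
im,st=shot('top','t4',(150,120,330,300),4)
```

```text
t 5.27 pos [0.6343 0.1126 0.2946] F [-0.4 -0.5 -3. ] w 0.0567 
 shift [ 0.0491 -0.0048 -0.0053] turn [-0.001  -0.0013  0.0008]
[[267.24281029 160.32721586]]
```

View pics/w4.png

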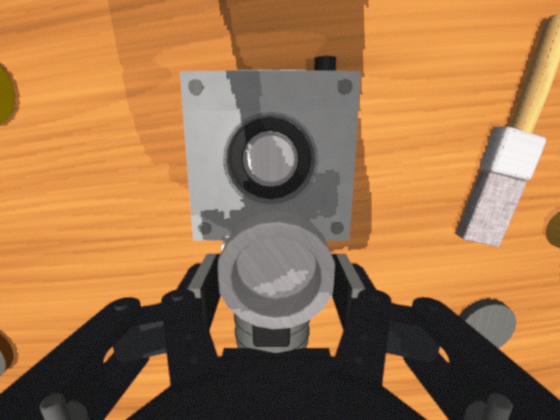

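Run:
```python
from h import *
st=get_state()
s=plane('wrist',[[196,88],[345,87],[206,228],[337,228]],.055,st)
print(s.round(4), s.mean(0).round(4), np.linalg.norm(s[0]-s[1]),np.linalg.norm(s[0]-s[2]))
im=cv2.imread('pics/w4.png')
a=cv2.resize(im[200:340,200:350],None,fx=5,fy=5,interpolation=2)
cv2.imwrite('pics/w4c.png',a)
cv2.imwrite('pics/w4d.png',cv2.resize(im[100:220,210:330],None,fx=5,fy=5,interpolation=2))
```

```text
[[0.5315 0.0703 0.055 ]
 [0.5413 0.17   0.055 ]
 [0.6306 0.0606 0.055 ]
 [0.641  0.1597 0.055 ]] [0.5861 0.1152 0.055 ] 0.10018283681805389 0.09962669575567099
```

View pics/w4c.png

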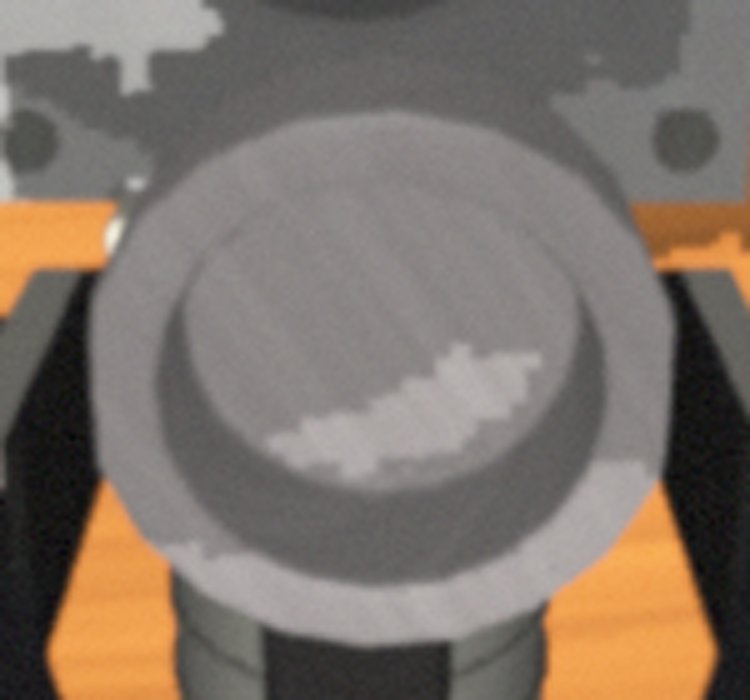

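View pics/w4d.png

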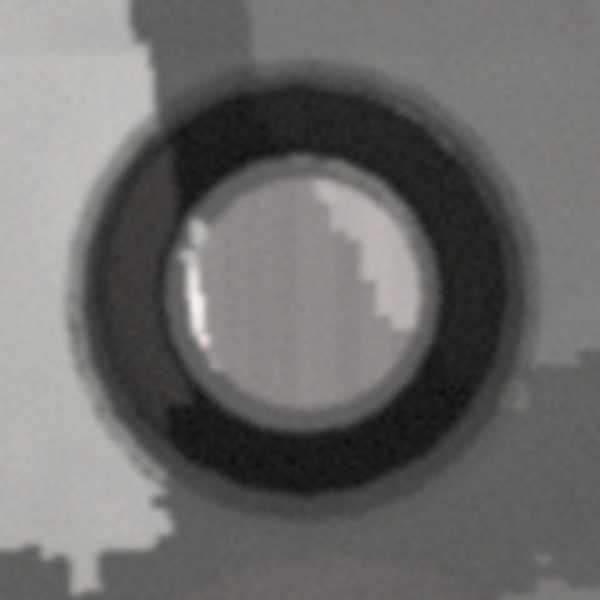

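View pics/t4.png

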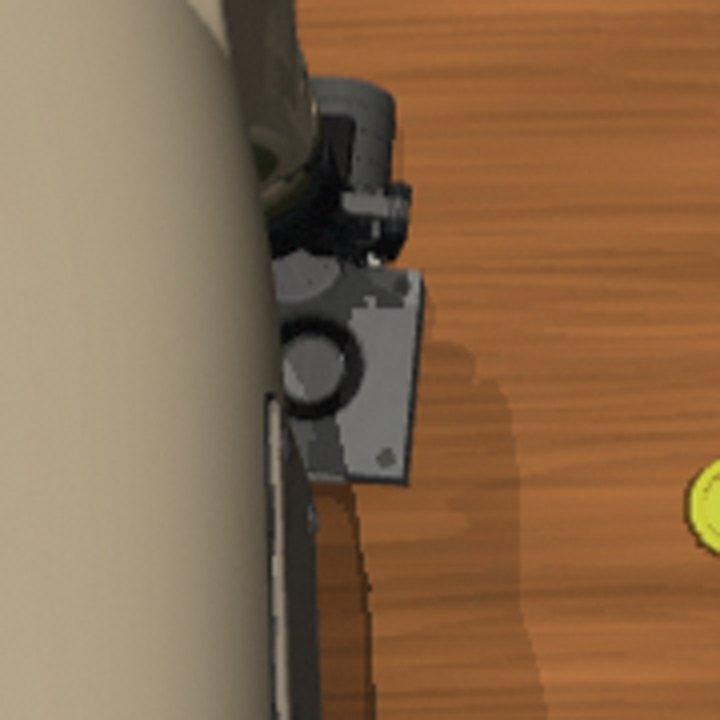

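Run:
```python
from h import *
st=get_state()
pts=np.array([[70,300],[540,300],[305,62],[305,520],[130,150],[470,120],[150,455],[455,470]])/5+[210,100]
P=plane('wrist',pts,.055,st); print('bore',circ(P),np.linalg.norm(P[:,:2]-circ(P)[0],axis=1).round(4))
rim=np.array([[90,330],[672,330],[385,112],[380,643],[180,185],[590,180],[175,555],[612,515],[100,440],[662,440]])/5+[200,200]
o,d=rays('wrist',rim,st); A=R.from_rotvec(st['tcp_rot']); o=A.inv().apply(o-st['ee_pos']); d=A.inv().apply(d)
for h in [.150,.155,.16,.165]:
    Q=o+d*((h-o[2])/d[:,2])[:,None]; c,r=circ(Q); print(h,c.round(4),r.round(4),(np.linalg.norm(Q[:,:2]-c,axis=1)-r).round(4))
```

```text
bore (array([0.58481184, 0.1158206 ]), np.float64(0.03278839628356205)) [0.034  0.0329 0.0323 0.0324 0.0322 0.0333 0.0324 0.0328]
0.15 [0.0055 0.0017] 0.0268 [ 0.0001  0.0002 -0.0001  0.0011 -0.0002  0.0006 -0.0003 -0.0011 -0.0002
 -0.0001]
0.155 [0.0028 0.0017] 0.0279 [ 0.0001  0.0002 -0.0001  0.0011 -0.0002  0.0006 -0.0003 -0.0012 -0.0002
 -0.0001]
0.16 [-0.      0.0017] 0.0291 [ 0.0002  0.0002 -0.0001  0.0012 -0.0002  0.0007 -0.0003 -0.0012 -0.0002
 -0.0001]
0.165 [-0.0028  0.0017] 0.0302 [ 0.0002  0.0002 -0.0001  0.0012 -0.0002  0.0007 -0.0003 -0.0013 -0.0002
 -0.0002]
```

Run:
```python
from h import *
goal([.5866,.1139,.25],174)
```

```text
t 5.37 pos [0.634  0.1122 0.295 ] F [ 0.1 -0.5 -2.5] w 0.0572 
 shift [ 0.0473 -0.0032  0.0451] turn [-0.0007 -0.0009 -0.0001]
```

Emit:
apply_moves:
  targets: [0.016,-0.001,0.01,0,0,0,255,0.032,-0.002,0.02,0,0,0,255,0.043,-0.003,0.03,0,0,0,255,0.047,-0.003,0.04,0,0,0,255,0.047,-0.003,0.045,0,0,0,255]

```text
clock: 5.78
ee_pos: [0.5854, 0.1144, 0.2493]
tcp_rot: [-0.164, -3.135, 0.001]
contact_force: [0.5, -0.2, -3.1]
width: 0.0562
```

Emit:
apply_moves:
  targets: [0,0,0,0,0,0,255,0,0,0,0,0,0,255,0,0,0,0,0,0,255]

```text
clock: 6.03
ee_pos: [0.5882, 0.1152, 0.251]
tcp_rot: [0.163, 3.136, 0.0]
contact_force: [0.2, -0.0, -3.2]
width: 0.0567
```

Run:
```python
from h import *
im,st=shot('wrist','w5',(170,110,390,320),3)
goal([.5866,.1139,.25],174,st)
im,st=shot('scene','s5',(230,140,400,310),4)
```

```text
t 6.03 pos [0.5882 0.1152 0.251 ] F [ 0.2 -0.  -3.2] w 0.0567 
 shift [ 0.0015 -0.0015  0.001 ] turn [0.0001 0.0018 0.0011]
```

View pics/w5.png

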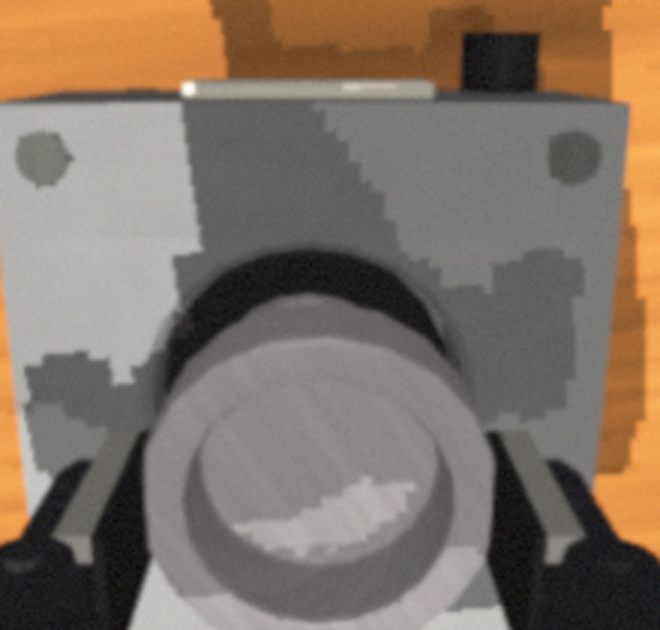

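View pics/s5.png

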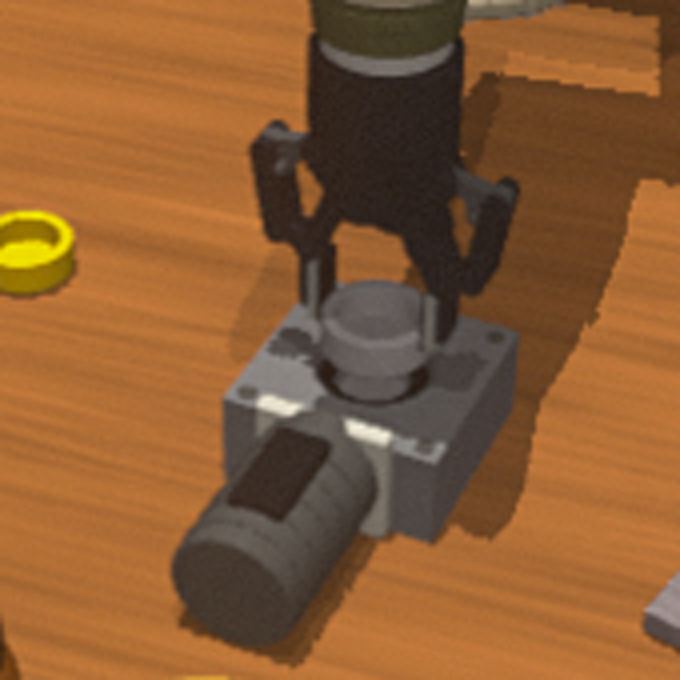

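Run:
```python
from h import *
st=get_state()
s=np.array([[43,158],[573,157]])/3+[170,110]
o,d=rays('wrist',s,st); A=R.from_rotvec(st['tcp_rot']); o=A.inv().apply(o-st['ee_pos']); d=A.inv().apply(d)
for h in [.190,.193,.196,.199]:
    Q=o+d*((h-o[2])/d[:,2])[:,None]; print(h,Q.round(4).tolist(),np.linalg.norm(Q[0]-Q[1]))
rim=np.array([[146,470],[493,470],[318,338],[195,375],[440,375],[148,520],[490,520]])/3+[170,110]
o,d=rays('wrist',rim,st);  o=A.inv().apply(o-st['ee_pos']); d=A.inv().apply(d)
for h in [.155,.1585,.162]:
    Q=o+d*((h-o[2])/d[:,2])[:,None]; c,r=circ(Q); print(h,c.round(4),r.round(4))
print(R.from_rotvec(st['tcp_rot']).as_matrix().round(4))
```

```text
0.19 [[0.0532, -0.0484, 0.19], [0.0534, 0.0479, 0.19]] 0.09626531364812535
0.193 [[0.0528, -0.0493, 0.193], [0.0531, 0.0488, 0.193]] 0.09807609635103953
0.196 [[0.0524, -0.0502, 0.196], [0.0527, 0.0497, 0.196]] 0.09988687905395373
0.199 [[0.0521, -0.0512, 0.199], [0.0524, 0.0505, 0.199]] 0.10169766175686792
0.155 [0.0034 0.0018] 0.0277
0.1585 [0.0015 0.0018] 0.0285
0.162 [-0.0005  0.0018] 0.0293
[[-9.947e-01  1.029e-01  1.700e-03]
 [ 1.029e-01  9.947e-01  0.000e+00]
 [-1.700e-03  2.000e-04 -1.000e+00]]
```

Emit:
apply_moves:
  targets: [0.0015,-0.002,0.003,0,0,0,255,0.0015,-0.002,0.007,0,0,0,255,0.0015,-0.002,0.0105,0,0,0,255,0.0015,-0.002,0.013,0,0,0,255,0.0015,-0.002,0.0145,0,0,0,255]

```text
clock: 6.55
ee_pos: [0.5855, 0.1139, 0.2349]
tcp_rot: [-0.161, -3.136, 0.0]
contact_force: [0.6, -1.7, -3.5]
width: 0.0566
```

Emit:
apply_moves:
  targets: [0,0,0.001,0,0,0,255,0,0,0.002,0,0,0,255,0,0,0.002,0,0,0,255]

```text
clock: 6.8
ee_pos: [0.5857, 0.1139, 0.2334]
tcp_rot: [-0.161, -3.137, 0.0]
contact_force: [-0.1, -0.5, -3.0]
width: 0.0567
```

Run:
```python
from h import *
goal([.5866,.1139,.23],174)
```

```text
t 6.8 pos [0.5857 0.1139 0.2334] F [-0.1 -0.5 -3. ] w 0.0567 
 shift [-0.0009  0.0001  0.0034] turn [-0.0001 -0.0002  0.002 ]
```

Emit:
apply_moves:
  targets: [0,0,0.001,0,0,0,255,0,0,0.002,0,0,0,255,0,0,0.0025,0,0,0,255]

```text
clock: 7.05
ee_pos: [0.5858, 0.1139, 0.2311]
tcp_rot: [0.161, 3.137, -0.0]
contact_force: [0.4, 0.2, -3.3]
width: 0.0563
```

Emit:
apply_moves:
  targets: [0,0,0.0005,0,0,0,255,0,0,0.001,0,0,0,255]

```text
clock: 7.22
ee_pos: [0.5858, 0.1139, 0.2302]
tcp_rot: [0.161, 3.137, -0.0]
contact_force: [0.1, 0.4, -3.7]
width: 0.0564
```

Emit:
apply_moves:
  targets: [0,0,0.0005,0,0,0,255,0,0,0.001,0,0,0,255]

```text
clock: 7.38
ee_pos: [0.5859, 0.1139, 0.2296]
tcp_rot: [0.161, 3.137, -0.0]
contact_force: [-1.0, -0.7, 2.0]
width: 0.0567
```

Emit:
apply_moves:
  targets: [0,0,0.0005,0,0,0,255,0,0,0.001,0,0,0,255]

```text
clock: 7.55
ee_pos: [0.5859, 0.1139, 0.2293]
tcp_rot: [0.161, 3.136, -0.0]
contact_force: [-3.1, 0.7, 8.5]
width: 0.0575
```

Emit:
apply_moves:
  targets: [0,0,-0.0005,0,0,0,200,0,0,-0.0005,0,0,0,0,0,0,-0.0005,0,0,0,0,0,0,-0.0005,0,0,0,0,0,0,-0.0005,0,0,0,0]

```text
clock: 7.97
ee_pos: [0.5858, 0.1139, 0.2286]
tcp_rot: [0.161, 3.137, -0.0]
contact_force: [0.1, -0.1, 0.3]
width: 0.0857
```

Run:
```python
from h import *
im,st=shot('wrist','w6',(170,110,390,320),3)
goal([.5866,.1139,.25],174,st)
im,st=shot('scene','s6',(230,140,400,310),4)
```

```text
t 7.97 pos [0.5858 0.1139 0.2286] F [ 0.1 -0.1  0.3] w 0.0857 
 shift [-0.0007  0.0001 -0.0214] turn [-0.      0.0002  0.0019]
```

View pics/w6.png

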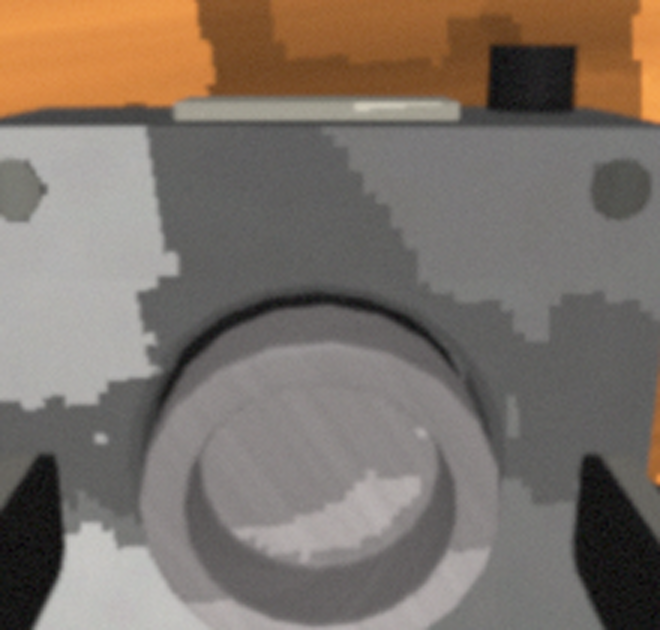

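View pics/s6.png

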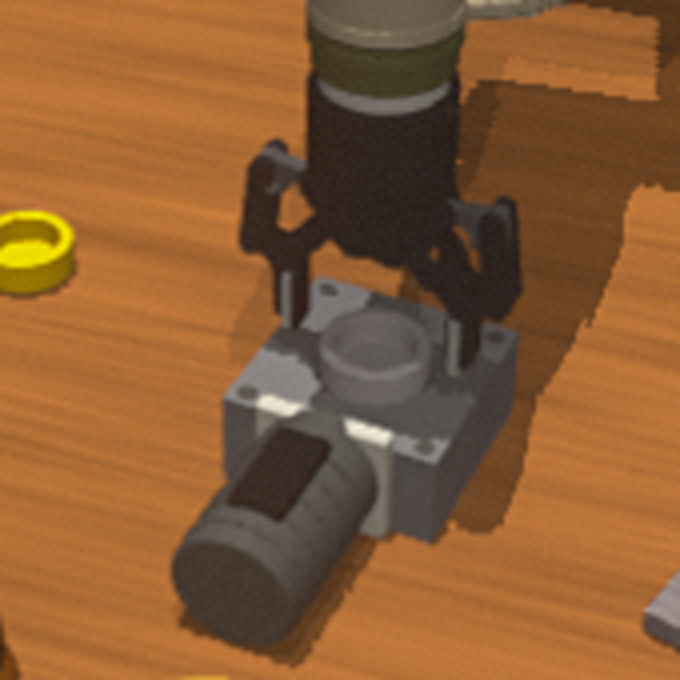

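Emit:
apply_moves:
  targets: [0,0,-0.01,0,0,0,0,0,0,-0.025,0,0,0,0,0,0,-0.035,0,0,0,255,0,0,-0.035,0,0,0,255,0,0,-0.035,0,0,0,255]

```text
clock: 8.48
ee_pos: [0.5862, 0.1139, 0.2648]
tcp_rot: [0.161, 3.135, 0.0]
contact_force: [-0.6, 0.5, -0.5]
width: 0.0515
```

Emit:
apply_moves:
  targets: [0,0.013,0,0,0,0,255,0,0.026,0,0,0,0,255,0,0.026,0,0,0,0,255,0,0.026,0,0,0,0,255,0,0.026,0,0,0,0,255]

```text
clock: 8.9
ee_pos: [0.5882, 0.1403, 0.2631]
tcp_rot: [-0.16, -3.137, 0.001]
contact_force: [-0.5, 0.3, 0.3]
width: -0.0001
```

Run:
```python
from h import *
im,st=shot('wrist','w7',(170,110,390,320),3)
goal([.5858,.1139,.244],174,st)
im,st=shot('scene','s7',(230,140,400,310),4)
```

```text
t 8.9 pos [0.5882 0.1403 0.2631] F [-0.5  0.3  0.3] w -0.0001 
 shift [-0.0003 -0.0265  0.0191] turn [-0.0005 -0.001   0.003 ]
```

View pics/w7.png

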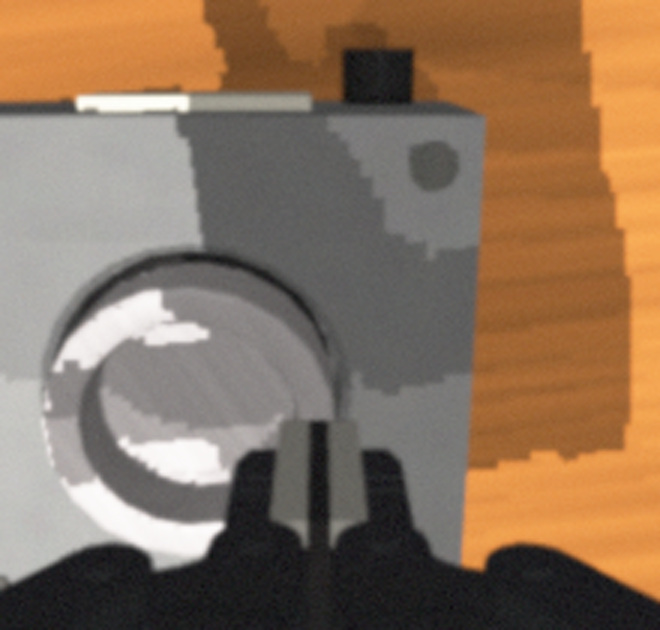

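View pics/s7.png

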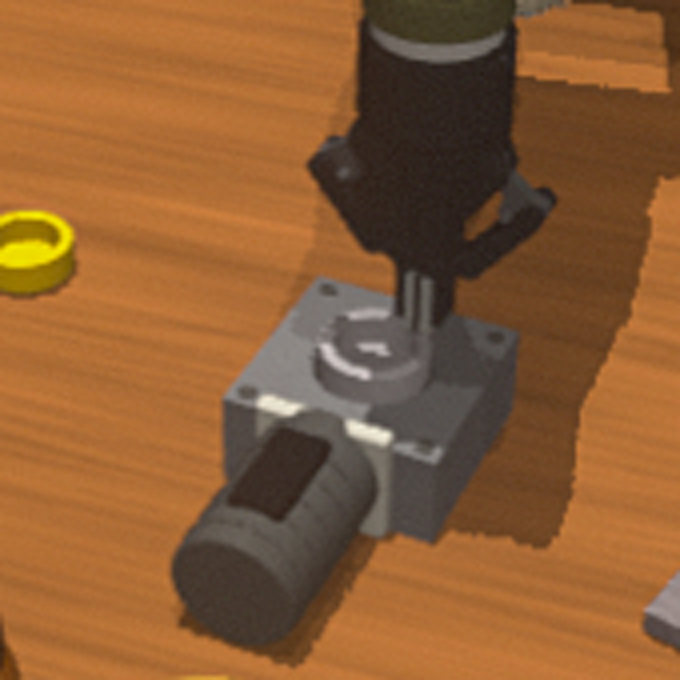

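Emit:
apply_moves:
  targets: [0,0,0.007,0,0,0,255,0,0,0.013,0,0,0,255,0,0,0.016,0,0,0,255,0,0,0.017,0,0,0,255,0,0,0.017,0,0,0,255]

```text
clock: 9.42
ee_pos: [0.5881, 0.1395, 0.2459]
tcp_rot: [-0.162, -3.136, 0.0]
contact_force: [-0.1, 0.5, -0.0]
width: -0.0
```

Emit:
apply_moves:
  targets: [0,0,0.0005,0,0,0,255,0,0,0.001,0,0,0,255]

```text
clock: 9.58
ee_pos: [0.5886, 0.1397, 0.2458]
tcp_rot: [0.162, 3.137, -0.0]
contact_force: [-0.4, 0.4, -1.1]
width: -0.0001
```

Emit:
apply_moves:
  targets: [0,0,0.0007,0,0,0,255,0,0,0.0015,0,0,0,255]

```text
clock: 9.75
ee_pos: [0.5885, 0.1398, 0.2443]
tcp_rot: [0.161, 3.137, -0.0]
contact_force: [0.2, 0.2, 0.7]
width: 0.0
```

Emit:
apply_moves:
  targets: [0,0,0.0005,0,0,0,255,0,0,0.001,0,0,0,255]

```text
clock: 9.92
ee_pos: [0.5885, 0.1398, 0.2437]
tcp_rot: [0.161, 3.137, 0.0]
contact_force: [-1.6, -0.8, 5.7]
width: 0.0001
```

Emit:
apply_moves:
  targets: [0,0,-0.006,0,0,0,255,0,-0.02,-0.007,0,0,0,255,0,-0.04,-0.007,0,0,0,255,0,-0.052,-0.006,0,0,0,255,0,-0.052,-0.003,0,0,0,255]

```text
clock: 10.33
ee_pos: [0.5832, 0.0861, 0.2467]
tcp_rot: [0.165, 3.136, -0.001]
contact_force: [-0.3, -0.4, 0.2]
width: 0.0003
```

Emit:
apply_moves:
  targets: [0,0,0.001,0,0,0,255,0,0,0.002,0,0,0,255]

```text
clock: 10.5
ee_pos: [0.583, 0.088, 0.2442]
tcp_rot: [-0.162, -3.137, 0.001]
contact_force: [-2.4, -2.9, 9.0]
width: -0.0
```

Emit:
apply_moves:
  targets: [0,0,-0.006,0,0,0,255,0.013,0.013,-0.007,0,0,0,255,0.027,0.026,-0.007,0,0,0,255,0.027,0.026,-0.006,0,0,0,255,0.027,0.026,-0.003,0,0,0,255]

```text
clock: 10.92
ee_pos: [0.5587, 0.1179, 0.2477]
tcp_rot: [0.158, 3.137, 0.0]
contact_force: [-0.1, -0.7, 0.6]
width: -0.0002
```

Emit:
apply_moves:
  targets: [0,0,0.001,0,0,0,255,0,0,0.002,0,0,0,255]

```text
clock: 11.08
ee_pos: [0.5593, 0.1166, 0.245]
tcp_rot: [0.161, 3.137, -0.0]
contact_force: [0.1, 0.1, 0.3]
width: 0.0002
```

Emit:
apply_moves:
  targets: [0,0,0.001,0,0,0,255,0,0,0.0015,0,0,0,255]

```text
clock: 11.25
ee_pos: [0.5593, 0.1164, 0.2443]
tcp_rot: [0.162, 3.137, 0.001]
contact_force: [-2.2, 0.4, 9.1]
width: 0.0001
```

Emit:
apply_moves:
  targets: [0,0,0.0003,0,0,0,255,0,0,0.0005,0,0,0,255]

```text
clock: 11.42
ee_pos: [0.5593, 0.1164, 0.2443]
tcp_rot: [0.162, 3.136, 0.001]
contact_force: [-3.5, 0.5, 8.3]
width: 0.0001
```

Emit:
apply_moves:
  targets: [0,0,-0.006,0,0,0,255,-0.02,0,-0.007,0,0,0,255,-0.04,0,-0.007,0,0,0,255,-0.052,0,-0.006,0,0,0,255,-0.052,0,-0.003,0,0,0,255]

```text
clock: 11.83
ee_pos: [0.6134, 0.1105, 0.2467]
tcp_rot: [0.163, 3.134, 0.0]
contact_force: [0.4, -0.1, -0.4]
width: -0.0
```

Emit:
apply_moves:
  targets: [0,0,0.001,0,0,0,255,0,0,0.002,0,0,0,255]

```text
clock: 12.0
ee_pos: [0.6101, 0.1111, 0.2437]
tcp_rot: [-0.162, -3.136, 0.001]
contact_force: [0.3, -0.9, 4.4]
width: -0.0003
```

Emit:
apply_moves:
  targets: [0,0,-0.006,0,0,0,255,0.013,-0.013,-0.007,0,0,0,255,0.026,-0.026,-0.006,0,0,0,255,0.026,-0.026,-0.003,0,0,0,255,0.026,-0.026,0,0,0,0,255]

```text
clock: 12.42
ee_pos: [0.5812, 0.088, 0.2447]
tcp_rot: [0.162, 3.137, 0.0]
contact_force: [0.4, -0.8, -0.1]
width: -0.0
```

Emit:
apply_moves:
  targets: [0,0,0.0007,0,0,0,255,0,0,0.0014,0,0,0,255,0,0,0.002,0,0,0,255,0,0,0.002,0,0,0,255]

```text
clock: 12.75
ee_pos: [0.5817, 0.0882, 0.2433]
tcp_rot: [-0.161, -3.137, 0.003]
contact_force: [-5.9, -2.3, 11.0]
width: -0.0
```

Emit:
apply_moves:
  targets: [0,0,0.0005,0,0,0,255,0,0,0.001,0,0,0,255,0,0,0.001,0,0,0,255]

```text
clock: 13.0
ee_pos: [0.5817, 0.0881, 0.2424]
tcp_rot: [-0.161, -3.137, 0.003]
contact_force: [-6.6, -3.2, 11.7]
width: -0.0
```

Emit:
apply_moves:
  targets: [0,0,-0.007,0,0,0,255,0,0.02,-0.008,0,0,0,255,0,0.04,-0.008,0,0,0,255,0,0.052,-0.006,0,0,0,255,0,0.052,-0.004,0,0,0,255]

```text
clock: 13.42
ee_pos: [0.5879, 0.1423, 0.2452]
tcp_rot: [0.156, 3.136, 0.001]
contact_force: [-0.3, -0.8, 0.6]
width: -0.0005
```

Emit:
apply_moves:
  targets: [0,0,0.001,0,0,0,255,0,0,0.002,0,0,0,255,0,0,0.003,0,0,0,255,0,0,0.0035,0,0,0,255,0,0,0.0035,0,0,0,255]

```text
clock: 13.83
ee_pos: [0.5879, 0.1409, 0.2434]
tcp_rot: [0.159, 3.135, 0.007]
contact_force: [-2.0, 5.6, 9.2]
width: -0.0001
```

Emit:
apply_moves:
  targets: [0,0,0.0005,0,0,0,255,0,0,0.001,0,0,0,255,0,0,0.0015,0,0,0,255,0,0,0.0015,0,0,0,255]

```text
clock: 14.17
ee_pos: [0.5879, 0.141, 0.2422]
tcp_rot: [0.159, 3.135, 0.008]
contact_force: [-3.1, 7.6, 11.3]
width: 0.0001
```

Emit:
apply_moves:
  targets: [0,0,-0.006,0,0,0,255,0.013,-0.014,-0.007,0,0,0,255,0.026,-0.027,-0.006,0,0,0,255,0.026,-0.027,-0.004,0,0,0,255,0.026,-0.027,-0.003,0,0,0,255]

```text
clock: 14.58
ee_pos: [0.5575, 0.1144, 0.2431]
tcp_rot: [-0.164, -3.134, 0.003]
contact_force: [-7.9, -3.5, 12.9]
width: -0.0001
```

Emit:
apply_moves:
  targets: [0,0,0.001,0,0,0,255,0,0,0.002,0,0,0,255,0,0,0.003,0,0,0,255,0,0,0.003,0,0,0,255]

```text
clock: 14.92
ee_pos: [0.5572, 0.1149, 0.2405]
tcp_rot: [-0.163, -3.133, 0.005]
contact_force: [-10.3, -4.3, 12.9]
width: 0.0004
```

Emit:
apply_moves:
  targets: [0,0,-0.008,0,0,0,255,-0.02,0,-0.009,0,0,0,255,-0.04,0,-0.009,0,0,0,255,-0.052,0,-0.007,0,0,0,255,-0.052,0,-0.006,0,0,0,255]

```text
clock: 15.33
ee_pos: [0.6136, 0.1099, 0.2462]
tcp_rot: [0.163, 3.134, 0.0]
contact_force: [0.7, 0.4, -0.6]
width: -0.0001
```

Emit:
apply_moves:
  targets: [0,0,0.001,0,0,0,255,0,0,0.002,0,0,0,255,0,0,0.003,0,0,0,255,0,0,0.003,0,0,0,255]

```text
clock: 15.67
ee_pos: [0.6103, 0.1104, 0.244]
tcp_rot: [0.161, 3.136, -0.001]
contact_force: [0.4, -0.6, 4.0]
width: -0.0002
```

Emit:
apply_moves:
  targets: [0,0,0.001,0,0,0,255,0,0,0.002,0,0,0,255,0,0,0.003,0,0,0,255,0,0,0.003,0,0,0,255]

```text
clock: 16.0
ee_pos: [0.6107, 0.1103, 0.242]
tcp_rot: [0.161, 3.134, -0.001]
contact_force: [-0.1, -0.8, 7.6]
width: -0.0004
```

Emit:
apply_moves:
  targets: [0,0,0.0005,0,0,0,255,0,0,0.001,0,0,0,255,0,0,0.001,0,0,0,255]

```text
clock: 16.25
ee_pos: [0.6108, 0.1103, 0.2412]
tcp_rot: [0.161, 3.134, -0.001]
contact_force: [-0.4, -1.1, 8.9]
width: -0.0003
```

Emit:
apply_moves:
  targets: [0,0,-0.008,0,0,0,255,0.013,-0.013,-0.009,0,0,0,255,0.026,-0.026,-0.007,0,0,0,255,0.026,-0.026,-0.005,0,0,0,255,0.026,-0.026,-0.003,0,0,0,255]

```text
clock: 16.67
ee_pos: [0.581, 0.087, 0.2422]
tcp_rot: [-0.162, -3.136, -0.0]
contact_force: [0.1, 0.3, 1.7]
width: -0.0002
```

Emit:
apply_moves:
  targets: [0,0,0.001,0,0,0,255,0,0,0.002,0,0,0,255,0,0,0.003,0,0,0,255,0,0,0.003,0,0,0,255]

```text
clock: 17.0
ee_pos: [0.5814, 0.0871, 0.24]
tcp_rot: [-0.161, -3.136, 0.003]
contact_force: [-6.9, -3.4, 10.9]
width: -0.0001
```

Emit:
apply_moves:
  targets: [0,0,-0.008,0,0,0,255,0,0.02,-0.009,0,0,0,255,0,0.04,-0.009,0,0,0,255,0,0.052,-0.007,0,0,0,255,0,0.052,-0.004,0,0,0,255]

```text
clock: 17.42
ee_pos: [0.5879, 0.1413, 0.2434]
tcp_rot: [0.156, 3.136, 0.002]
contact_force: [0.2, -0.4, -0.2]
width: -0.0002
```

Emit:
apply_moves:
  targets: [0,0,0.001,0,0,0,255,0,0,0.002,0,0,0,255,0,0,0.003,0,0,0,255,0,0,0.004,0,0,0,255,0,0,0.004,0,0,0,255]

```text
clock: 17.83
ee_pos: [0.5875, 0.1396, 0.2406]
tcp_rot: [0.16, 3.136, 0.006]
contact_force: [-2.3, 5.7, 9.4]
width: 0.0
```

Emit:
apply_moves:
  targets: [0,0,0.0005,0,0,0,255,0,0,0.001,0,0,0,255,0,0,0.0015,0,0,0,255,0,0,0.0015,0,0,0,255]

```text
clock: 18.17
ee_pos: [0.5875, 0.1396, 0.2395]
tcp_rot: [0.16, 3.136, 0.007]
contact_force: [-3.7, 6.8, 10.8]
width: 0.0002
```

Emit:
apply_moves:
  targets: [0,0,-0.009,0,0,0,255,0.013,-0.013,-0.01,0,0,0,255,0.026,-0.026,-0.009,0,0,0,255,0.026,-0.026,-0.007,0,0,0,255,0.026,-0.026,-0.005,0,0,0,255]

```text
clock: 18.58
ee_pos: [0.5585, 0.1146, 0.2426]
tcp_rot: [-0.164, -3.137, 0.001]
contact_force: [0.7, -0.1, 0.3]
width: -0.0
```

Emit:
apply_moves:
  targets: [0,0,0.001,0,0,0,255,0,0,0.002,0,0,0,255,0,0,0.002,0,0,0,255]

```text
clock: 18.83
ee_pos: [0.5594, 0.1157, 0.2407]
tcp_rot: [0.161, 3.137, -0.001]
contact_force: [-0.5, -0.5, 2.0]
width: 0.0004
```

Contact on −x is at about 0.2407. I press 1.5 to 2 mm from there.

Emit:
apply_moves:
  targets: [0,0,0.001,0,0,0,255,0,0,0.002,0,0,0,255,0,0,0.003,0,0,0,255,0,0,0.003,0,0,0,255]

```text
clock: 19.17
ee_pos: [0.559, 0.1158, 0.2388]
tcp_rot: [0.161, 3.137, -0.001]
contact_force: [-4.4, -0.8, 10.7]
width: -0.0001
```

Emit:
apply_moves:
  targets: [0,0,-0.009,0,0,0,255,-0.02,0,-0.01,0,0,0,255,-0.04,0,-0.01,0,0,0,255,-0.052,0,-0.008,0,0,0,255,-0.052,0,-0.006,0,0,0,255]

```text
clock: 19.58
ee_pos: [0.6132, 0.1102, 0.2441]
tcp_rot: [0.162, 3.134, 0.001]
contact_force: [0.1, 0.0, 0.3]
width: 0.0002
```

Emit:
apply_moves:
  targets: [0,0,0.001,0,0,0,255,0,0,0.002,0,0,0,255,0,0,0.003,0,0,0,255,0,0,0.004,0,0,0,255,0,0,0.004,0,0,0,255]

```text
clock: 20.0
ee_pos: [0.6099, 0.1105, 0.2408]
tcp_rot: [0.161, 3.137, -0.0]
contact_force: [-1.7, -0.9, 5.9]
width: 0.0001
```

Emit:
apply_moves:
  targets: [0,0,0.001,0,0,0,255,0,0,0.002,0,0,0,255,0,0,0.003,0,0,0,255,0,0,0.003,0,0,0,255]

```text
clock: 20.33
ee_pos: [0.6102, 0.1105, 0.2385]
tcp_rot: [0.161, 3.135, -0.0]
contact_force: [-0.6, -0.2, 8.3]
width: -0.0001
```

Emit:
apply_moves:
  targets: [0,0,-0.009,0,0,0,255,0.013,-0.013,-0.01,0,0,0,255,0.026,-0.026,-0.008,0,0,0,255,0.026,-0.026,-0.006,0,0,0,255,0.026,-0.026,-0.004,0,0,0,255]

```text
clock: 20.75
ee_pos: [0.5811, 0.087, 0.241]
tcp_rot: [-0.162, -3.137, -0.0]
contact_force: [-0.8, -0.3, -0.3]
width: 0.0001
```

Emit:
apply_moves:
  targets: [0,0,0.001,0,0,0,255,0,0,0.002,0,0,0,255,0,0,0.003,0,0,0,255,0,0,0.003,0,0,0,255]

```text
clock: 21.08
ee_pos: [0.582, 0.0872, 0.2387]
tcp_rot: [-0.161, -3.137, 0.002]
contact_force: [-5.3, -2.1, 9.8]
width: -0.0003
```

Emit:
apply_moves:
  targets: [0,0,0.0005,0,0,0,255,0,0,0.001,0,0,0,255,0,0,0.001,0,0,0,255]

```text
clock: 21.33
ee_pos: [0.5819, 0.0871, 0.2379]
tcp_rot: [-0.161, -3.137, 0.003]
contact_force: [-5.4, -2.6, 10.4]
width: -0.0001
```

Emit:
apply_moves:
  targets: [0,0,-0.008,0,0,0,255,0,0.02,-0.01,0,0,0,255,0,0.04,-0.01,0,0,0,255,0,0.052,-0.008,0,0,0,255,0,0.052,-0.005,0,0,0,255]

```text
clock: 21.75
ee_pos: [0.588, 0.1413, 0.2419]
tcp_rot: [0.156, 3.136, 0.001]
contact_force: [-1.0, -0.1, -0.6]
width: 0.0001
```

Emit:
apply_moves:
  targets: [0,0,0.001,0,0,0,255,0,0,0.002,0,0,0,255,0,0,0.003,0,0,0,255,0,0,0.004,0,0,0,255,0,0,0.004,0,0,0,255]

```text
clock: 22.17
ee_pos: [0.5872, 0.139, 0.2389]
tcp_rot: [0.161, 3.137, 0.004]
contact_force: [-3.0, 5.1, 8.8]
width: -0.0004
```

Emit:
apply_moves:
  targets: [0,0,0.0007,0,0,0,255,0,0,0.0014,0,0,0,255,0,0,0.002,0,0,0,255,0,0,0.002,0,0,0,255]

```text
clock: 22.5
ee_pos: [0.5872, 0.1392, 0.2373]
tcp_rot: [0.161, 3.137, 0.005]
contact_force: [-3.3, 5.8, 10.8]
width: -0.0001
```

Emit:
apply_moves:
  targets: [0,0,-0.009,0,0,0,255,0.013,-0.013,-0.01,0,0,0,255,0.026,-0.026,-0.009,0,0,0,255,0.026,-0.026,-0.007,0,0,0,255,0.026,-0.026,-0.005,0,0,0,255]

```text
clock: 22.92
ee_pos: [0.5586, 0.1146, 0.2408]
tcp_rot: [-0.164, -3.137, 0.001]
contact_force: [-0.8, -0.5, -0.8]
width: 0.0001
```

Emit:
apply_moves:
  targets: [0,0,0.001,0,0,0,255,0,0,0.002,0,0,0,255,0,0,0.003,0,0,0,255,0,0,0.003,0,0,0,255]

```text
clock: 23.25
ee_pos: [0.5594, 0.1157, 0.2385]
tcp_rot: [0.161, 3.137, -0.002]
contact_force: [-2.5, -1.6, 7.0]
width: -0.0
```

Emit:
apply_moves:
  targets: [0,0,0.0007,0,0,0,255,0,0,0.0014,0,0,0,255,0,0,0.002,0,0,0,255,0,0,0.002,0,0,0,255]

```text
clock: 23.58
ee_pos: [0.5591, 0.1157, 0.2369]
tcp_rot: [0.161, 3.137, -0.002]
contact_force: [-5.6, -2.3, 11.2]
width: 0.0
```

Emit:
apply_moves:
  targets: [0,0,-0.009,0,0,0,255,-0.02,0,-0.01,0,0,0,255,-0.04,0,-0.01,0,0,0,255,-0.052,0,-0.008,0,0,0,255,-0.052,0,-0.006,0,0,0,255]

```text
clock: 24.0
ee_pos: [0.6135, 0.1103, 0.2421]
tcp_rot: [0.162, 3.134, 0.0]
contact_force: [-0.5, -1.7, -0.7]
width: -0.0001
```

Emit:
apply_moves:
  targets: [0,0,0.001,0,0,0,255,0,0,0.002,0,0,0,255,0,0,0.003,0,0,0,255,0,0,0.004,0,0,0,255,0,0,0.004,0,0,0,255]

```text
clock: 24.42
ee_pos: [0.6098, 0.1105, 0.2383]
tcp_rot: [-0.161, -3.137, 0.0]
contact_force: [-2.4, 0.4, 4.2]
width: 0.0001
```

Emit:
apply_moves:
  targets: [0,0,0.001,0,0,0,255,0,0,0.002,0,0,0,255,0,0,0.003,0,0,0,255,0,0,0.003,0,0,0,255]

```text
clock: 24.75
ee_pos: [0.6102, 0.1105, 0.2362]
tcp_rot: [0.161, 3.136, -0.0]
contact_force: [-2.4, -0.2, 8.3]
width: -0.0001
```

Emit:
apply_moves:
  targets: [0,0,-0.009,0,0,0,255,0.013,-0.013,-0.01,0,0,0,255,0.026,-0.026,-0.008,0,0,0,255,0.026,-0.026,-0.006,0,0,0,255,0.026,-0.026,-0.004,0,0,0,255]

```text
clock: 25.17
ee_pos: [0.5815, 0.0869, 0.239]
tcp_rot: [0.163, 3.137, 0.0]
contact_force: [0.8, 0.1, 0.6]
width: -0.0001
```

Emit:
apply_moves:
  targets: [0,0,0.001,0,0,0,255,0,0,0.002,0,0,0,255,0,0,0.003,0,0,0,255,0,0,0.003,0,0,0,255]

```text
clock: 25.5
ee_pos: [0.5822, 0.0872, 0.2368]
tcp_rot: [0.161, 3.137, -0.002]
contact_force: [-4.9, -3.2, 8.7]
width: 0.0002
```

Emit:
apply_moves:
  targets: [0,0,0.0005,0,0,0,255,0,0,0.001,0,0,0,255,0,0,0.0015,0,0,0,255,0,0,0.0015,0,0,0,255]

```text
clock: 25.83
ee_pos: [0.5822, 0.0871, 0.2358]
tcp_rot: [0.161, 3.137, -0.003]
contact_force: [-5.8, -3.8, 12.5]
width: -0.0002
```

Emit:
apply_moves:
  targets: [0,0,-0.009,0,0,0,255,0,0.02,-0.01,0,0,0,255,0,0.04,-0.01,0,0,0,255,0,0.052,-0.008,0,0,0,255,0,0.052,-0.005,0,0,0,255]

```text
clock: 26.25
ee_pos: [0.588, 0.1413, 0.2394]
tcp_rot: [0.156, 3.136, 0.001]
contact_force: [1.0, 0.1, -0.1]
width: 0.0001
```

Emit:
apply_moves:
  targets: [0,0,0.001,0,0,0,255,0,0,0.002,0,0,0,255,0,0,0.003,0,0,0,255,0,0,0.004,0,0,0,255,0,0,0.004,0,0,0,255]

```text
clock: 26.67
ee_pos: [0.5873, 0.1391, 0.2365]
tcp_rot: [0.161, 3.137, 0.005]
contact_force: [-3.0, 5.0, 9.0]
width: 0.0001
```

Emit:
apply_moves:
  targets: [0,0,0.0007,0,0,0,255,0,0,0.0014,0,0,0,255,0,0,0.002,0,0,0,255,0,0,0.002,0,0,0,255]

```text
clock: 27.0
ee_pos: [0.5872, 0.1393, 0.2358]
tcp_rot: [0.161, 3.136, 0.006]
contact_force: [-5.7, 6.1, 17.3]
width: -0.0001
```

Emit:
apply_moves:
  targets: [0,0,-0.009,0,0,0,255,0.013,-0.013,-0.01,0,0,0,255,0.026,-0.026,-0.009,0,0,0,255,0.026,-0.026,-0.007,0,0,0,255,0.026,-0.026,-0.005,0,0,0,255]

```text
clock: 27.42
ee_pos: [0.5584, 0.1146, 0.2381]
tcp_rot: [-0.164, -3.137, 0.001]
contact_force: [0.0, 0.3, 0.3]
width: 0.0001
```

Emit:
apply_moves:
  targets: [0,0,0.001,0,0,0,255,0,0,0.002,0,0,0,255,0,0,0.003,0,0,0,255,0,0,0.003,0,0,0,255]

```text
clock: 27.75
ee_pos: [0.559, 0.1155, 0.2361]
tcp_rot: [-0.162, -3.137, 0.003]
contact_force: [-4.7, -2.9, 9.5]
width: -0.0002
```

Emit:
apply_moves:
  targets: [0,0,0.0007,0,0,0,255,0,0,0.0014,0,0,0,255,0,0,0.0014,0,0,0,255]

```text
clock: 28.0
ee_pos: [0.5589, 0.1155, 0.2357]
tcp_rot: [0.162, 3.137, -0.003]
contact_force: [-8.0, -3.7, 16.8]
width: -0.0002
```

Run:
```python
from h import *
goal([.5858,.1139,.244],174);
```

```text
t 28.0 pos [0.5589 0.1155 0.2357] F [-8.  -3.7 16.8] w -0.0002 
 shift [-0.0269  0.0012 -0.0083] turn [-0.0018  0.0005  0.0018]
```

Here too the push rises: 16.8 N at 0.2357. Next is +x.

Emit:
apply_moves:
  targets: [0,0,-0.009,0,0,0,255,-0.02,0,-0.01,0,0,0,255,-0.04,0,-0.01,0,0,0,255,-0.052,0,-0.008,0,0,0,255,-0.052,0,-0.006,0,0,0,255]

```text
clock: 28.42
ee_pos: [0.6136, 0.1102, 0.2399]
tcp_rot: [0.162, 3.134, 0.0]
contact_force: [0.2, 0.6, -0.1]
width: 0.0
```

Emit:
apply_moves:
  targets: [0,0,0.001,0,0,0,255,0,0,0.002,0,0,0,255,0,0,0.003,0,0,0,255,0,0,0.004,0,0,0,255,0,0,0.004,0,0,0,255]

```text
clock: 28.83
ee_pos: [0.6098, 0.1105, 0.236]
tcp_rot: [-0.161, -3.137, 0.0]
contact_force: [-1.7, -0.6, 1.4]
width: -0.0
```

Emit:
apply_moves:
  targets: [0,0,0.0007,0,0,0,255,0,0,0.0014,0,0,0,255,0,0,0.0014,0,0,0,255]

```text
clock: 29.08
ee_pos: [0.6103, 0.1104, 0.2356]
tcp_rot: [0.161, 3.136, 0.0]
contact_force: [-2.1, -0.4, 7.6]
width: -0.0003
```

Emit:
apply_moves:
  targets: [0,0,0.0007,0,0,0,255,0,0,0.0014,0,0,0,255,0,0,0.0014,0,0,0,255]

```text
clock: 29.33
ee_pos: [0.6107, 0.1104, 0.2352]
tcp_rot: [0.161, 3.135, -0.0]
contact_force: [-3.5, -0.6, 11.4]
width: 0.0003
```

Emit:
apply_moves:
  targets: [0,0,0.0007,0,0,0,255,0,0,0.001,0,0,0,255,0,0,0.001,0,0,0,255]

```text
clock: 29.58
ee_pos: [0.6107, 0.1103, 0.2349]
tcp_rot: [0.161, 3.134, -0.0]
contact_force: [-5.0, -0.9, 15.4]
width: 0.0001
```

Emit:
apply_moves:
  targets: [0,0,-0.009,0,0,0,255,0.013,-0.013,-0.01,0,0,0,255,0.026,-0.026,-0.009,0,0,0,255,0.026,-0.026,-0.006,0,0,0,255,0.026,-0.026,-0.004,0,0,0,255]

```text
clock: 30.0
ee_pos: [0.5816, 0.0868, 0.236]
tcp_rot: [0.163, 3.137, -0.0]
contact_force: [-2.8, -2.6, 6.9]
width: 0.0002
```

Emit:
apply_moves:
  targets: [0,0,0.001,0,0,0,255,0,0,0.002,0,0,0,255,0,0,0.003,0,0,0,255,0,0,0.003,0,0,0,255]

```text
clock: 30.33
ee_pos: [0.5818, 0.0868, 0.2355]
tcp_rot: [0.162, 3.137, -0.004]
contact_force: [-9.8, -4.9, 20.3]
width: 0.0003
```

Emit:
apply_moves:
  targets: [0,0,-0.009,0,0,0,255,0,0.02,-0.01,0,0,0,255,0,0.04,-0.01,0,0,0,255,0,0.052,-0.008,0,0,0,255,0,0.052,-0.005,0,0,0,255]

```text
clock: 30.75
ee_pos: [0.5881, 0.1413, 0.2379]
tcp_rot: [0.156, 3.136, 0.001]
contact_force: [0.2, 0.1, -0.3]
width: 0.0001
```

Emit:
apply_moves:
  targets: [0,0,0.001,0,0,0,255,0,0,0.002,0,0,0,255,0,0,0.003,0,0,0,255,0,0,0.004,0,0,0,255,0,0,0.004,0,0,0,255]

```text
clock: 31.17
ee_pos: [0.5872, 0.1391, 0.2357]
tcp_rot: [0.161, 3.137, 0.004]
contact_force: [-4.3, 4.8, 12.0]
width: -0.0001
```

Emit:
apply_moves:
  targets: [0,0,0.0007,0,0,0,255,0,0,0.0015,0,0,0,255,0,0,0.0015,0,0,0,255]

```text
clock: 31.42
ee_pos: [0.5872, 0.1392, 0.2354]
tcp_rot: [0.161, 3.136, 0.005]
contact_force: [-6.7, 5.4, 19.0]
width: 0.0003
```

Emit:
apply_moves:
  targets: [0,0,-0.009,0,0,0,255,0.013,-0.013,-0.01,0,0,0,255,0.026,-0.026,-0.009,0,0,0,255,0.026,-0.026,-0.006,0,0,0,255,0.026,-0.026,-0.004,0,0,0,255]

```text
clock: 31.83
ee_pos: [0.5584, 0.1146, 0.2362]
tcp_rot: [-0.164, -3.137, 0.001]
contact_force: [0.2, 0.2, 0.6]
width: 0.0002
```

Emit:
apply_moves:
  targets: [0,0,0.001,0,0,0,255,0,0,0.002,0,0,0,255,0,0,0.003,0,0,0,255,0,0,0.003,0,0,0,255]

```text
clock: 32.17
ee_pos: [0.5585, 0.1151, 0.2357]
tcp_rot: [-0.162, -3.137, 0.004]
contact_force: [-10.3, -4.1, 20.8]
width: 0.0001
```

Emit:
apply_moves:
  targets: [0,0,-0.009,0,0,0,255,-0.02,0,-0.01,0,0,0,255,-0.04,0,-0.01,0,0,0,255,-0.051,0,-0.008,0,0,0,255,-0.051,0,-0.005,0,0,0,255]

```text
clock: 32.58
ee_pos: [0.6126, 0.1101, 0.2386]
tcp_rot: [0.162, 3.133, 0.0]
contact_force: [-0.5, 0.4, -0.2]
width: -0.0
```

Emit:
apply_moves:
  targets: [0,0,0.0007,0,0,0,255,0,0,0.0014,0,0,0,255,0,0,0.002,0,0,0,255,0,0,0.002,0,0,0,255]

```text
clock: 32.92
ee_pos: [0.6088, 0.1106, 0.2362]
tcp_rot: [-0.161, -3.136, 0.0]
contact_force: [-0.6, -0.5, -0.9]
width: 0.0001
```

Emit:
apply_moves:
  targets: [0,0,0.0003,0,0,0,255,0,0,0.0005,0,0,0,255,0,0,0.0005,0,0,0,255]

```text
clock: 33.17
ee_pos: [0.6093, 0.1105, 0.2362]
tcp_rot: [0.161, 3.137, -0.0]
contact_force: [-0.2, 0.1, -0.1]
width: -0.0003
```

Emit:
apply_moves:
  targets: [0,0,0.0003,0,0,0,255,0,0,0.0005,0,0,0,255,0,0,0.0005,0,0,0,255]

```text
clock: 33.42
ee_pos: [0.6095, 0.1104, 0.2358]
tcp_rot: [0.161, 3.137, -0.0]
contact_force: [-0.6, 0.5, 2.3]
width: 0.0002
```

Emit:
apply_moves:
  targets: [0,0,0.0003,0,0,0,255,0,0,0.0005,0,0,0,255,0,0,0.0005,0,0,0,255]

```text
clock: 33.67
ee_pos: [0.6098, 0.1104, 0.2355]
tcp_rot: [0.161, 3.136, -0.0]
contact_force: [-0.6, -0.4, 3.6]
width: 0.0004
```

Emit:
apply_moves:
  targets: [0,0,0.0003,0,0,0,255,0,0,0.0005,0,0,0,255,0,0,0.0005,0,0,0,255]

```text
clock: 33.92
ee_pos: [0.61, 0.1104, 0.2354]
tcp_rot: [0.161, 3.136, 0.0]
contact_force: [-1.1, 0.7, 6.6]
width: 0.0001
```

Emit:
apply_moves:
  targets: [0,0,-0.01,0,0,0,255,0,0,-0.03,0,0,0,255,-0.01,0,-0.06,0,0,0,255,-0.02,0,-0.075,0,0,0,255,-0.025,0,-0.08,0,0,0,255]

```text
clock: 34.33
ee_pos: [0.636, 0.1078, 0.318]
tcp_rot: [0.161, 3.132, 0.001]
contact_force: [0.3, 0.0, 0.7]
width: -0.0
```

Emit:
apply_moves:
  targets: [0,0,0,0,0,0,255,0,0,0,0,0,0,255,0,0,0,0,0,0,255]

```text
clock: 34.58
ee_pos: [0.6334, 0.1079, 0.3125]
tcp_rot: [-0.161, -3.134, 0.001]
contact_force: [0.0, 0.1, -0.5]
width: -0.0001
```

Run:
```python
from h import *
im,st=shot('wrist','w8',(180,60,380,250),4)
cv2.imwrite('pics/w8full.png',im)
goal([.5858,.1139,.244],174,st)
im,st=shot('scene','s8',(270,190,380,300),6)
im,st=shot('top','t8')
```

```text
t 34.58 pos [0.6334 0.1079 0.3125] F [ 0.   0.1 -0.5] w -0.0001 
 shift [0.0477 0.0012 0.0687] turn [-0.0006 -0.0036  0.0019]
```

View pics/w8.png

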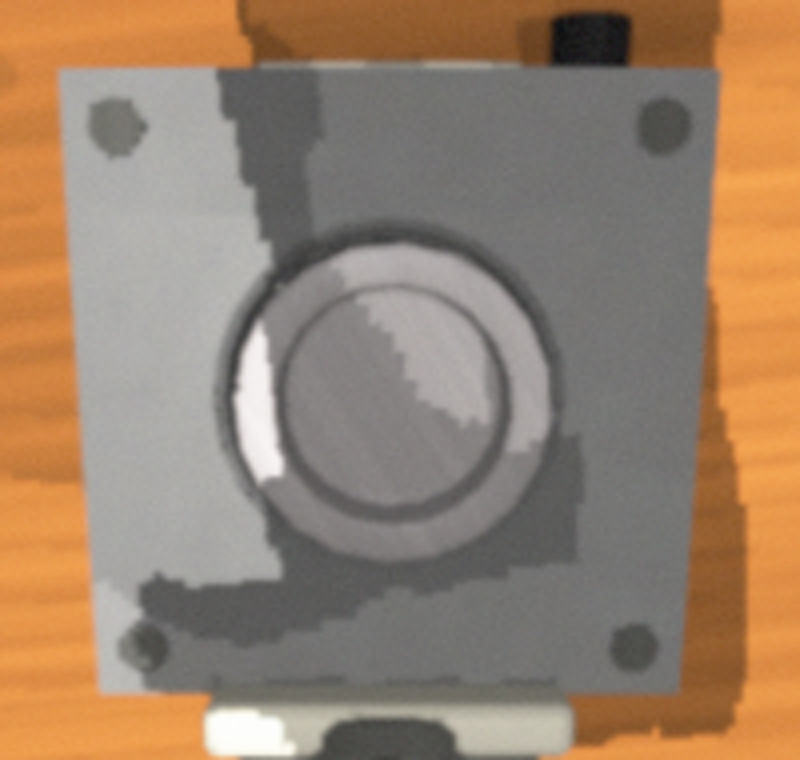

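View pics/s8.png

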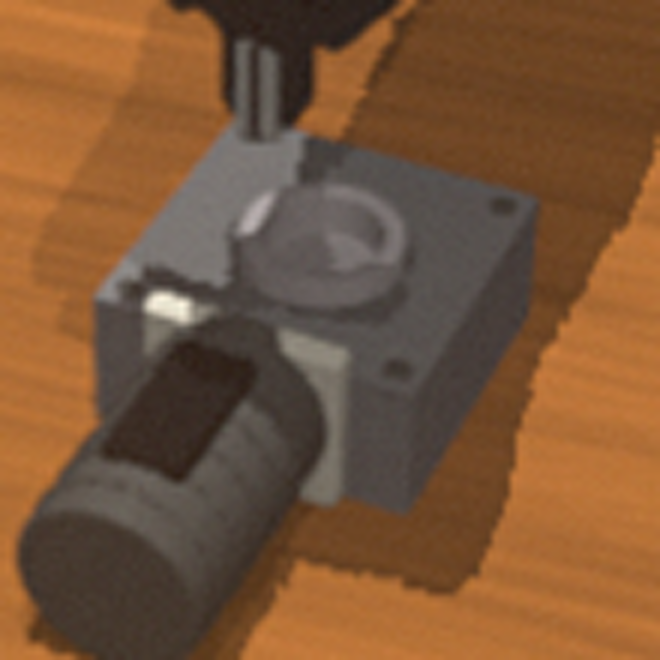

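View pics/t8.png

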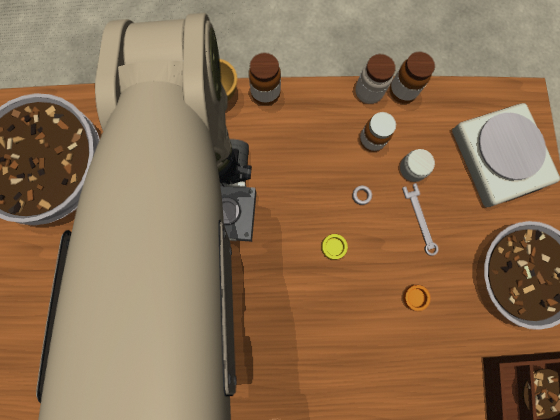

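Everything looks level and in place. There is time left, so I'll do one confirming round: an alternate press to about 20 N on each side, to verify the heights no longer change.

Emit:
apply_moves:
  targets: [0.01,0,0.03,0,0,0,255,0.0234,0,0.055,0,0,0,255,0.0234,0,0.068,0,0,0,255,0.0234,0,0.072,0,0,0,255,0.0234,0,0.0735,0,0,0,255]

```text
clock: 35.15
ee_pos: [0.6104, 0.1103, 0.2395]
tcp_rot: [-0.161, -3.135, 0.001]
contact_force: [-1.1, 0.4, -0.2]
width: -0.0001
```

Emit:
apply_moves:
  targets: [0,0,0.001,0,0,0,255,0,0,0.002,0,0,0,255,0,0,0.003,0,0,0,255,0,0,0.003,0,0,0,255]

```text
clock: 35.48
ee_pos: [0.6117, 0.1102, 0.2387]
tcp_rot: [0.162, 3.136, 0.0]
contact_force: [-0.3, -0.1, 0.4]
width: 0.0001
```

Emit:
apply_moves:
  targets: [0,0,0.001,0,0,0,255,0,0,0.002,0,0,0,255,0,0,0.003,0,0,0,255,0,0,0.003,0,0,0,255]

```text
clock: 35.82
ee_pos: [0.6115, 0.1102, 0.2356]
tcp_rot: [0.161, 3.136, -0.0]
contact_force: [-0.3, -0.4, 5.4]
width: -0.0004
```

Emit:
apply_moves:
  targets: [0,0,0.001,0,0,0,255,0,0,0.002,0,0,0,255,0,0,0.002,0,0,0,255]

```text
clock: 36.07
ee_pos: [0.612, 0.1102, 0.2352]
tcp_rot: [0.161, 3.134, -0.0]
contact_force: [-1.7, -1.3, 10.6]
width: -0.0001
```

Emit:
apply_moves:
  targets: [0,0,0.001,0,0,0,255,0,0,0.002,0,0,0,255,0,0,0.002,0,0,0,255]

```text
clock: 36.32
ee_pos: [0.6123, 0.1102, 0.2347]
tcp_rot: [0.161, 3.132, -0.0]
contact_force: [-2.6, -1.4, 18.7]
width: 0.0
```

Emit:
apply_moves:
  targets: [0,0,-0.009,0,0,0,255,0.02,0,-0.012,0,0,0,255,0.04,0,-0.012,0,0,0,255,0.053,0,-0.01,0,0,0,255,0.053,0,-0.006,0,0,0,255]

```text
clock: 36.73
ee_pos: [0.5558, 0.1161, 0.2369]
tcp_rot: [-0.16, -3.135, 0.0]
contact_force: [-0.6, -0.7, -0.6]
width: -0.0002
```

Emit:
apply_moves:
  targets: [0,0,0.001,0,0,0,255,0,0,0.002,0,0,0,255,0,0,0.003,0,0,0,255,0,0,0.003,0,0,0,255]

```text
clock: 37.07
ee_pos: [0.5569, 0.1159, 0.2357]
tcp_rot: [-0.16, -3.134, -0.0]
contact_force: [-12.9, 0.0, 20.9]
width: -0.0005
```

Stable: +x rises to 18.7 N and −x to 20.9 N at the same heights as before, so the cup is home. I retreat now.

Emit:
apply_moves:
  targets: [0,0,-0.01,0,0,0,255,0,0,-0.03,0,0,0,255,0,0,-0.06,0,0,0,255,-0.02,0,-0.085,0,0,0,255,-0.045,0,-0.09,0,0,0,255]

```text
clock: 37.48
ee_pos: [0.6045, 0.1114, 0.3292]
tcp_rot: [0.16, 3.131, 0.001]
contact_force: [1.0, -0.6, 1.4]
width: 0.0003
```

Emit:
apply_moves:
  targets: [-0.02,0,-0.01,0,0,0,255,-0.035,0,-0.01,0,0,0,255,-0.035,0,-0.01,0,0,0,255,-0.035,0,-0.01,0,0,0,255,-0.035,0,-0.01,0,0,0,255]

```text
clock: 37.9
ee_pos: [0.6377, 0.1074, 0.3331]
tcp_rot: [-0.162, -3.136, 0.0]
contact_force: [0.1, 0.5, 0.1]
width: -0.0
```

Run:
```python
from h import *
im,st=shot('wrist','w9',(180,60,380,260),4)
goal([.5858,.1139,.244],174,st)
im,st=shot('scene','s9',(270,190,380,300),6)
```

```text
t 37.9 pos [0.6377 0.1074 0.3331] F [0.1 0.5 0.1] w -0.0 
 shift [0.0521 0.0011 0.0891] turn [-0.0004 -0.0018  0.0018]
```

View pics/w9.png

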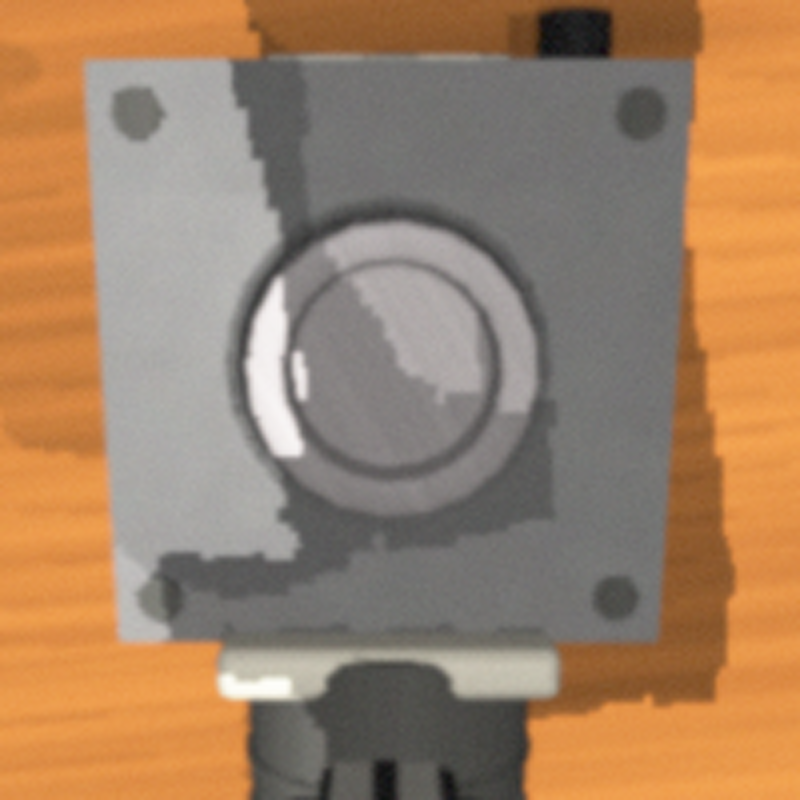

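View pics/s9.png

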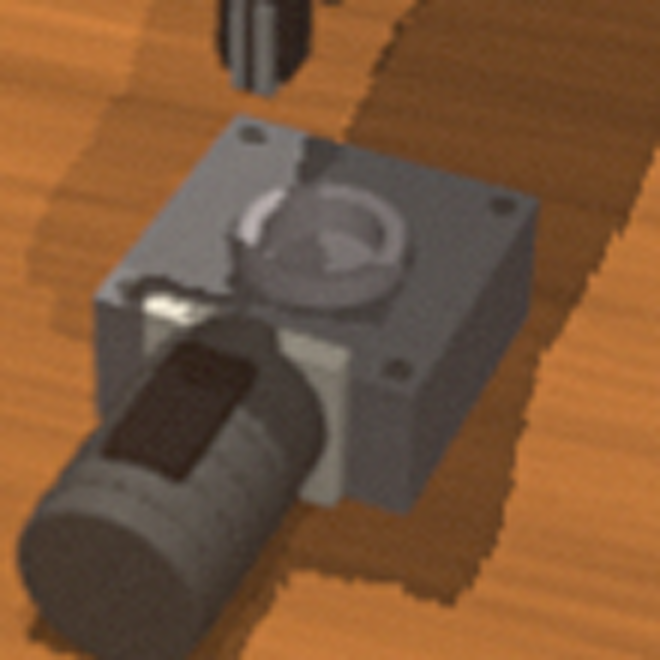

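The cup sits concentric and flat in the bore, with a uniform rim around crop pixel (393,368), and the gripper is clear.

```bash
python3 -c "
from rig import job,get_state
print(get_state()['clock']); print(job.finish_job())"
```

```text
38.0
the job is handed in; nothing more can be done
None
```

I set the steel cup into the mill's bore, let go of it, and drove it down with the closed fingertips. I pressed opposite sides in turn, ±y then ±x of the mill, until the push rose sharply on all four sides. The job was handed in at 38 s with the gripper clear.

- **Home on the shoulder:** the rim went down about 8 mm, to roughly 8 mm proud of the face. A second press on three of the sides stopped within 0.4 mm of the first, at up to 21 N; −y reached the shoulder only once.
- **Level:** light touches on +x and −x agreed within about 0.3 mm. Under about 20 N the +x side read up to 1 mm lower than −x. I put that down to give under load, but did not prove it. The ±y sides were compared only under load and agreed within 0.1 mm.
- **Lean:** the largest estimate was about 4°, after one −x press that went deeper than I intended. All other presses stayed near 2° or less by estimate.
- **Force:** the largest read was about 21 N along z, or about 25 N with the sideways part. Force is only read at the end of each move call, so short peaks in between would not show.
- **Other things:** the last look at the bench, from the top camera before the final presses, showed the spacer, wrench, jars and look-alikes where they started. The arm hid the left part of the bench, so the brush, spoon, tin and weight were not all checked.

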